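Pin the test slide out for loading

ROBOT

A 6-joint arm with a two-finger parallel gripper is mounted at the origin on a cart in front of the work surface, level with it; the furniture and walls round the work are solid. World frame = base frame: x ahead of the robot, y to its left, z up, the work surface at z = 0. Lengths are in m, angles in degrees, forces in N, time in s.
With the tool pointing down it reaches from about 0.25 to 0.725 m from the base axis. Payload 9.7 kg.
Tool frame: the origin (TCP) lies on the centre line of the jaws, within the pads' length; the fingertips stand 19 mm ahead of it and the grasp point (between the pads) is the TCP; z points along the fingers, y is the direction in which the jaws open and shut (so a half turn about z gives the same grasp; the last joint's range is limited). The gripper opens to 85 mm and grips with 20 to 120 N. Pads are 22 mm wide; open, the fingers measure 114 mm over their backs; the gripper's body (76 mm by 85 mm) begins 54 mm behind the grasp point. The pads swing forward as they close: fully open they stand 13 mm farther back than shut.
Start: joints at [66.062, 4.979, 10.078, 95.1, 0, 90], TCP at [0.223, 0.503, 0.229] pointing down, gripper open.
Joint ranges: [-179.16, 179.16], [-48.56, 103.87], [-65.8, 70.77], [-126.05, 130.52], [-82.76, 87.17], [-180, 180]. Speed limits (degrees/s): [127.2, 127.2, 147.25, 180, 180, 180].

INTERFACE

Orientations are given as [roll, pitch, yaw] about the fixed x, y, z axes, in that order (R = Rz(yaw) Ry(pitch) Rx(roll)).
In Python, from workcell import bot gives the robot as it stands.
- The arm moves only by the tool servo_tool, never from a script. Its argument "motion" is a list that holds one entry, the list of rows, each a list of 6 numbers: the shift along the tool's x, y, z in mm, then the turn, a rotation vector about the tool's x, y, z in rad. A call has 1 to 5 rows; each row shifts and turns the commanded pose from where the row before left it, along the tool's axes as they then stand; what a row does not reach is not made up. A row lasts 1/10 s, in which the tool goes at most 50 mm and 8.59 degrees, less where a joint would pass 70% of its speed; a pose out of reach is approached as far as the arm can. A call is refused whole if a number of a shift passes 50 or a number of a turn 0.15, either way. A call with a gripper value outside its range is refused whole. "gripper" is the finger opening in mm, from 0 to 85.4, set as the call begins (left out, the last holds). The fingers move at their own pace and stop on an object; "newtons" is the grip in N (left out, the last holds). Time passes only in rows, so rows that do not move let the fingers close. It gives the time, the measured TCP pose, the force and the opening at its end, in the units of the state.
- bot.get_obs(): the state, without advancing time (a new reading comes with each control period).
- bot.camera(name): name is "scene" or "top" or "wrist"; returns a dict with "color" (480x640x3 uint8, red, green, blue), "fx", "fy", "cx", "cy" (pixels), "R" (3x3) and "t" (3): a world point X has camera coordinates R X + t. Camera axes: x right, y down, z forward; pixel columns grow to the right and rows downward; lengths in m; the calibration is good to about 2 mm. A picture is of the moment at which its call begins. There is no depth.
- bot.job_done(): hands the job in, once; it reports no verdict.
Trained networks look in a picture, given as the dict that the camera call returned (one of the last four; its "shot" number tells which), for a name from the list of things; names that differ only in an ending like _2 or _b are one class to them, and where a whole thing is asked for, a point or a joint stands for the part that bears it (a point fixed in the world has none). Each returns a list of dicts, best first, with "confidence" (0 to 1); they miss things now and then, are a little off and sometimes report something else, mostly with a low value. They report only what shows in the picture. A call takes as long as a camera call.
- bot.look_for(picture, label): "rect" ([left, top, width, height] in pixels, round what is visible of it).
The state is a dict: "time": time; "q": joint angles; "qd": joint speeds; "joint_efforts": joint torques, N m; "ee_pos": TCP position; "tcp_rot": TCP orientation; "wrist_force": force on the tool from outside, world axes, zero at the start; "torque": the same for the moment, N m; "opening": finger opening in m.
Only numpy, scipy, OpenCV 4.12 (cv2) and the standard library are available. Lean on these libraries where they do the work, as an engineer would, in place of code of your own. Each camera call takes 0.05 s, during which the arm holds its last target.

TASK

Make the high-voltage test jig safe for loading: press down on the ribbed pad and draw its slide all the way out, toward the clevis, until it meets its stop. Then take the lock pin out of the V-block and push it through both clevis ears and the slide's lug until its collar is up against the ear, and leave it there.

Things in the scene. Friction and masses are not known exactly. Their poses are not given: they have to be found in the camera images.
- jig: Fixed test jig on a grey base 300 (along x) x 110 x 12 mm; origin: centre of its underside. x points along the jig away from its steel clevis, which stands at the end nearer the robot; y left, z up. Guide rails up to 27 mm high flank the slide. A black contact bridge (top 71 mm above the bench) crosses it at x = 85 to 115 mm. A big test instrument stands to its right.
- bore (a point): Centre of the clevis bore, 62 mm above the bench; axes as the jig's, the bore runs along y. Two round-topped steel ears (36 mm wide, 12 mm thick, tops 80 mm above the bench), outer faces 32 mm either side of this point, inner faces 40 mm apart; each has a brass-bushed through bore of 16 mm diameter.
- slide (a joint): Travel (m) of the flat aluminium slide, 60 mm wide, sunk between its rails. 0 = fully out, against its stop at the ears; grows to 0.08 along the jig's +x, under the bridge. About 2 N of friction; stays where left. The lug on its front end (34 mm thick, 36 mm along x, top 80 mm above the bench) has the same 16 mm bore and lines up between the ears only at 0.
- thumb_pad (a point): Centre of the top of the ribbed black rubber pad (40 mm along x, 44 mm across) on the slide, 25 mm above the bench; moves with the slide, axes as the jig's. The lug's back face is 49 mm from it toward -x; a fixed white terminal strip, top 39 mm above the bench, begins 30 mm from it toward +x. A fingertip pressed on it with 6 to 15 N drags the slide by friction.
- pin_handle (a point): Centre of the black round handle (20 mm diameter, 56 mm long) of the lock pin (about 0.14 kg). x: along the pin to its tip; z up at the start. From here along x: handle to 28 mm, collar (27 mm diameter) to 34, steel shaft (14 mm diameter) to 114, tapered nose to the tip at 126 mm (6 mm diameter). At the start it lies level in the V-block, axis 31 mm above the bench, handle and collar overhanging.
- pin_mid (a point): The pin's home point: on the axis of its shaft, 66 mm from the handle's centre toward the tip and 32 mm from the collar. It lies at the bore centre when the collar is against an ear. Axes as pin_handle.
- v_block: Dark steel V-block, fixed, 70 mm long x 46 mm wide x 36 mm high, left of the jig; origin at the centre of its underside. Its 30 mm wide, 15 mm deep V runs along its x; the pin lies in it with its tip toward +x.

How it is judged (in metres and radians):
On the way, in this order (a step that is already met when the one before it is completed fails the run):
1. the slide is drawn out to its stop (value of joint slide below 0.004 m), for 0.2 s.
2. the lock pin is through ears and lug, its collar against the ear (value of joint slide below 0.004 m and distance between pin_mid and bore below 0.006 m and angle between the x axis of pin_mid and the y axis of bore, either way round below 0.07 rad), for 0.2 s.
At the end, for the whole second after the job is handed in: The slide is within 4 mm of its front stop, and the released lock pin rests in the bore of both ears and the lug: its home point within 6 mm of the bore centre, its axis within 4 degrees of the bore (all of step 2 and linear speed of lock_pin below 0.02 m/s); the robot touches nothing.
It also fails if it takes over 64 s, if anything falls off the work surface, if the arm or the gripper's body presses on something with over 40 N, if the wrist force passes 120 N, or if a joint passes its speed limit or range.

## Working session

There is one attempt and no reset: what is moved stays moved. The work goes in short steps, Python scripts to look and compute and a tool call to move; the robot and the scene stay as the last step left them, time stands still between calls to the robot, and variables do not carry over. Pictures are saved under pics/ and viewed, and the job is handed in when it is done.

Besides the shell and the picture viewer there is one more tool, called after "Call:" as name([rows], argument=value, ...), one row to a line, values as JSON. servo_tool: Moves the arm, as the interface text tells. Its arguments: {"type":"object","properties":{"motion":{"type":"array","items":{"type":"array","items":{"type":"array","items":{"type":"number"}}}},"gripper":{"type":"number"},"newtons":{"type":"number"}},"required":["motion"]}

```bash
mkdir -p pics; ls; cat > h.py <<'E'
from workcell import bot
import numpy as np, cv2
def snap(n,f):
    p=bot.camera(n); cv2.imwrite('pics/'+f,p['color'][:,:,::-1]); return p
def pr(p,X):
    c=np.array(p['R'])@np.array(X)+np.array(p['t']); return np.array([p['fx']*c[0]/c[2]+p['cx'],p['fy']*c[1]/c[2]+p['cy']])
def bp(p,u,v,z):
    R=np.array(p['R']);t=np.array(p['t']);C=-R.T@t
    d=R.T@np.array([(u-p['cx'])/p['fx'],(v-p['cy'])/p['fy'],1]); return C+d*(z-C[2])/d[2]
E
python3 - <<'E'
from h import *
np.set_printoptions(precision=4,suppress=True)
print(bot.get_obs())
for n in ['scene','top','wrist']:
    p=snap(n,n+'0.png'); print(n,p['fx'],p['cx'],p['cy'],(-np.array(p['R']).T@np.array(p['t'])),np.array(p['R'])[2])
    for l in ['jig','bore','slide','thumb_pad','pin_handle','v_block']:
        try: print(l,[(x['rect'],round(x['confidence'],2)) for x in bot.look_for(p,l)][:3])
        except Exception as e: print(l,e)
E
```

```text
pics
{'time': 0.0, 'q': array([66.0635,  5.0138, 10.0329, 95.098 , -0.0008, 89.9994]), 'qd': array([-0.0072,  0.0013,  0.0846, -0.0572,  0.0301, -0.0453]), 'joint_efforts': array([  0.    , -52.0386,  46.4804,   0.0165,  -0.0001,   0.    ]), 'ee_pos': array([0.2231, 0.5025, 0.2278]), 'tcp_rot': array([-179.9211,    0.0008,  156.0641]), 'wrist_force': array([-0.259 , -0.6111,  0.6839]), 'torque': array([-0.015 , -0.0102, -0.0061]), 'opening': 0.08519129522583632}
scene 518.555647743668 322.2305918043638 231.10883647610902 [ 0.2337 -0.4221  0.5912] [ 0.3838  0.7163 -0.5828]
jig [([300.7, 238.6, 172.9, 141.4], 0.95)]
bore [([302.1, 239.7, 167.2, 144.6], 0.61), ([264.2, 207.0, 35.3, 50.7], 0.38)]
slide [([355.5, 268.1, 98.9, 68.2], 0.69)]
thumb_pad [([354.4, 266.5, 99.0, 67.8], 0.75)]
pin_handle []
v_block [([268.3, 223.6, 36.1, 45.1], 0.79)]
top 440.3281321002001 321.6283372403117 239.7503963414739 [0.4654 0.2015 0.9273] [ 0.115  -0.0365 -0.9927]
jig [([334.8, 138.9, 81.8, 153.0], 0.62)]
bore [([335.0, 143.4, 83.9, 144.9], 0.73)]
slide [([355.2, 170.8, 42.4, 82.4], 0.65)]
thumb_pad [([357.4, 168.6, 42.5, 83.8], 0.83)]
pin_handle [([217.2, 251.1, 76.2, 10.5], 0.58), ([334.9, 139.7, 83.6, 151.0], 0.25)]
v_block [([251.3, 246.2, 36.9, 23.5], 0.94)]
wrist 413.1015339097993 312.9454653886221 240.11537790950973 [0.156  0.5336 0.3751] [ 0.2639 -0.1171 -0.9574]
jig []
bore []
slide []
thumb_pad []
pin_handle []
v_block []
```

```bash
python3 - <<'E'
import cv2
t=cv2.imread('pics/top0.png'); cv2.imwrite('pics/topc.png',cv2.resize(t[110:310,190:450],(780,600),interpolation=cv2.INTER_CUBIC))
t=cv2.imread('pics/scene0.png'); cv2.imwrite('pics/scc.png',cv2.resize(t[190:390,230:490],(780,600),interpolation=cv2.INTER_CUBIC))
E
```

```text
(no output)
```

View pics/topc.png

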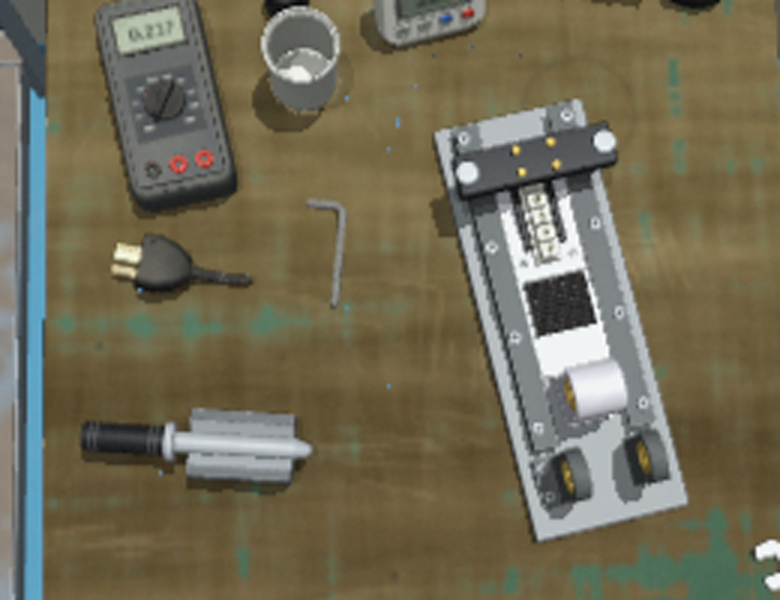

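View pics/scc.png

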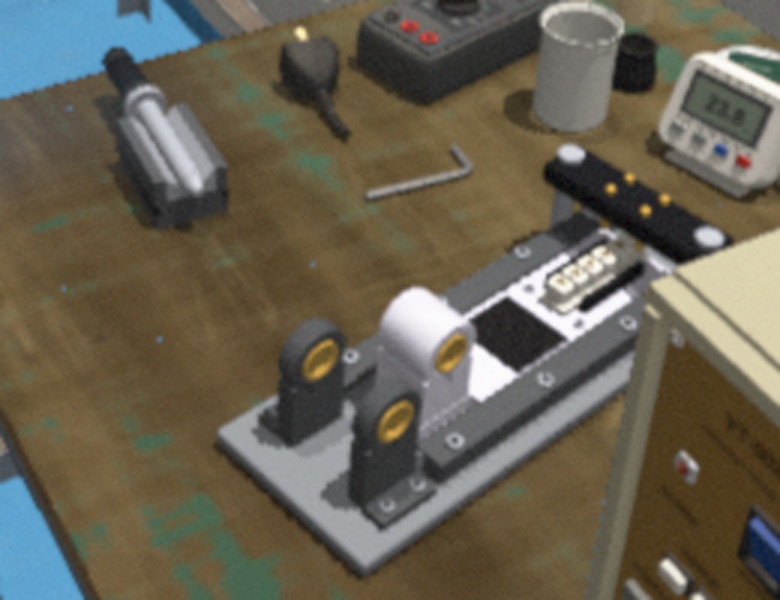

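View pics/top0.png

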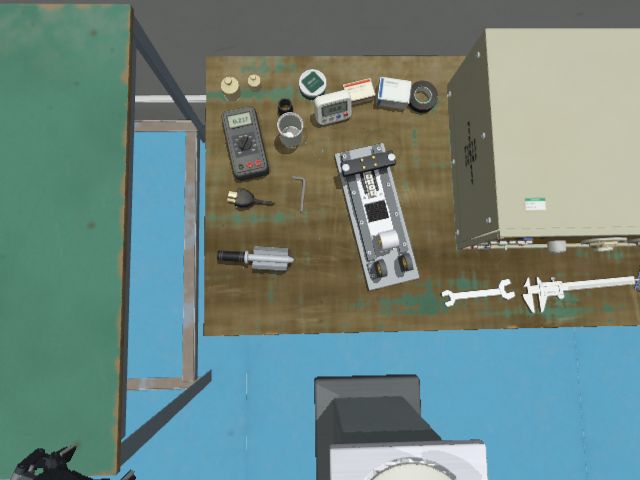

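View pics/scene0.png

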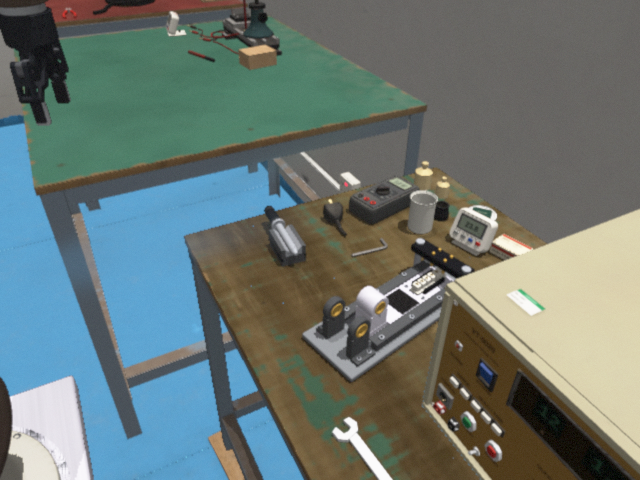

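The pictures show the jig at upper right of centre, its clevis nearest the robot and the slide pushed in. The V-block is to the left, with the pin's tip pointing right, toward the jig. Next I'll fit the poses.

```bash
cat > fit.py <<'E'
from h import *
from scipy.optimize import least_squares
np.set_printoptions(precision=4,suppress=True)
pt=bot.camera('top'); ps=bot.camera('scene')
T=lambda a,b:(190+a/3-.33,110+b/3-.33); S=lambda a,b:(230+a/3-.33,190+b/3-.33)
# jig pts
J=[(pt,(150,55,12),T(435,131)),(pt,(150,-55,12),T(581,99)),(pt,(-150,-55,12),T(688,500)),(pt,(-150,55,0),T(538,541)),
(ps,(-150,55,12),S(218,436)),(ps,(-150,-55,12),S(366,562))]
def jw(q,X): 
    c,s=np.cos(q[2]),np.sin(q[2]); X=np.array(X)/1000; return np.array([q[0]+c*X[0]-s*X[1],q[1]+s*X[0]+c*X[1],X[2]])
f=lambda q:np.concatenate([pr(p,jw(q,X))-uv for p,X,uv in J])
r=least_squares(f,[.6,.07,.25]); q=r.x; print('jig',q[:2],np.degrees(q[2]),r.fun.round(1))
# pad centre z=25 top ; scene
for p,uv in [(pt,T(560,303)),(ps,S(519,334))]:
    w=bp(p,*uv,.025); c,s=np.cos(q[2]),np.sin(q[2]); d=w[:2]-q[:2]; print('pad',w,'jig',c*d[0]+s*d[1],-s*d[0]+c*d[1])
# ears bushings, scene (right faces): left ear inner face y=+20? visible face -y
for nm,uv in [('L',S(321,358)),('R',S(397,420))]:
    R=np.array(ps['R']);w=bp(ps,*uv,.062); d=w[:2]-q[:2]; print('ear',nm,w,'jig',c*d[0]+s*d[1],-s*d[0]+c*d[1])
# pin
for nm,p,uv in [('hend',pt,T(82,438)),('tip',pt,T(312,450)),('collar',pt,T(170,441)),('tip',ps,S(200,183)),('hend',ps,S(113,57))]:
    print(nm,bp(p,*uv,.031))
E
python3 fit.py
```

```text
jig [0.6235 0.0504] 12.723747543390349 [-0.6 -0.1 -0.  -0.8  1.1  0.7 -0.4 -0.1 -0.5 -1.9  0.3  1.6]
pad [0.629  0.0526 0.025 ] jig 0.005875186121273699 0.0009054998060292717
pad [0.6313 0.0483 0.025 ] jig 0.007142069093510214 -0.0038110835703881706
ear L [0.5105 0.0476 0.062 ] jig -0.11086849487554179 0.022127950537499108
ear R [ 0.5219 -0.004   0.062 ] jig -0.11107785375111577 -0.030727448181616355
hend [0.5406 0.3812 0.031 ]
tip [0.5295 0.2263 0.031 ]
collar [0.5374 0.3221 0.031 ]
tip [0.5345 0.2349 0.031 ]
hend [0.5417 0.3827 0.031 ]
```

```bash
cat > plan.py <<'E'
from h import *
import json,sys
from scipy.spatial.transform import Rotation as Ro
def plan(pos,rpy=None,vmax=40,wmax=7,n=None,start=None):
    o=bot.get_obs(); p0,r0=start or (np.array(o['ee_pos']),o['tcp_rot'])
    A=Ro.from_euler('xyz',r0,degrees=True); B=Ro.from_euler('xyz',r0 if rpy is None else rpy,degrees=True)
    rv=(A.inv()*B).as_rotvec(); pos=np.array(pos)
    n=n or int(max(1,np.ceil(np.linalg.norm(pos-p0)*1000/vmax),np.ceil(np.degrees(np.linalg.norm(rv))/wmax)))
    p=p0.copy();R=A;rows=[]
    for i in range(n):
        tp=p0+(pos-p0)*(i+1)/n
        sh=np.round(R.inv().apply(tp-p)*1000,1); w=np.round((R.inv()*A*Ro.from_rotvec(rv*(i+1)/n)).as_rotvec(),3)
        p=p+R.apply(sh/1000); R=R*Ro.from_rotvec(w); rows.append([float(x) for x in [*sh,*w]])
    print('t',round(o['time'],2),'at',p0.round(4),np.round(r0,2),'F',np.round(o['wrist_force'],1))
    for i in range(0,n,5): print(json.dumps([rows[i:i+5]]))
    return p,R.as_euler('xyz',degrees=True)
E
python3 -c "
from plan import *
plan([.626,.051,.17],[180,0,103])"
```

```text
t 1.15 at [0.2232 0.5027 0.2286] [-180.     -0.    156.06] F [ 0. -1. -0.]
[[[-34.5, -15.6, 3.7, -0.0, 0.0, 0.058], [-35.3, -13.5, 3.6, -0.0, 0.0, 0.058], [-36.0, -11.5, 3.7, -0.0, 0.0, 0.058], [-36.7, -9.4, 3.6, -0.0, 0.0, 0.058], [-37.1, -7.3, 3.7, -0.0, 0.0, 0.057]]]
[[[-37.5, -5.1, 3.7, -0.0, 0.0, 0.058], [-37.7, -2.9, 3.6, -0.0, 0.0, 0.058], [-37.8, -0.8, 3.7, -0.0, 0.0, 0.058], [-37.8, 1.5, 3.6, -0.0, 0.0, 0.058], [-37.6, 3.6, 3.7, -0.0, 0.0, 0.058]]]
[[[-37.4, 5.8, 3.7, -0.0, 0.0, 0.058], [-37.0, 8.0, 3.6, -0.0, 0.0, 0.058], [-36.5, 10.1, 3.7, -0.0, 0.0, 0.057], [-35.8, 12.2, 3.7, -0.0, 0.0, 0.058], [-35.0, 14.2, 3.6, -0.0, 0.0, 0.058]]]
[[[-34.2, 16.2, 3.7, -0.0, 0.0, 0.058]]]
```

Call:
servo_tool([
  [[-34.5,-15.6,3.7,0,0,0.058],[-35.3,-13.5,3.6,0,0,0.058],[-36,-11.5,3.7,0,0,0.058],[-36.7,-9.4,3.6,0,0,0.058],[-37.1,-7.3,3.7,0,0,0.058]],
], gripper=0, newtons=40)

```text
time: 1.65
ee_pos: [0.3498, 0.3603, 0.2103]
tcp_rot: [180.0, 0.0, 139.3]
wrist_force: [0.7, -0.1, 0.2]
opening: 0.0123
```

Call:
servo_tool([
  [[-37.5,-5.1,3.7,0,0,0.058],[-37.7,-2.9,3.6,0,0,0.058],[-37.8,-0.8,3.7,0,0,0.058],[-37.8,1.5,3.6,0,0,0.058],[-37.6,3.6,3.7,0,0,0.058]],
])

```text
time: 2.15
ee_pos: [0.4756, 0.2189, 0.192]
tcp_rot: [180.0, 0.0, 122.7]
wrist_force: [-0.3, 0.4, -0.3]
opening: -0.0002
```

Call:
servo_tool([
  [[-37.4,5.8,3.7,0,0,0.058],[-37,8,3.6,0,0,0.058],[-36.5,10.1,3.7,0,0,0.058],[-35.8,12.2,3.7,0,0,0.058],[-35,14.2,3.6,0,0,0.058]],
])

```text
time: 2.65
ee_pos: [0.6014, 0.0776, 0.1735]
tcp_rot: [180.0, -0.0, 106.1]
wrist_force: [0.8, 0.8, 0.5]
opening: -0.0001
```

Call:
servo_tool([
  [[-34.2,16.2,3.7,0,0,0.058],[0,0,0,0,0,0]],
])

```text
time: 2.85
ee_pos: [0.6274, 0.0473, 0.1682]
tcp_rot: [-179.9, 0.0, 102.6]
wrist_force: [-1.0, 0.2, 0.2]
opening: -0.0002
```

```bash
python3 -c "
from h import *
o=bot.get_obs();print(o['time'],o['ee_pos'],o['tcp_rot'],o['opening'])
p=snap('wrist','w1.png')
for l in ['thumb_pad','jig']: print([(x['rect'],x['confidence']) for x in bot.look_for(p,l)][:2])
print(pr(p,o['ee_pos']))"
```

```text
2.85 [0.62735422 0.04732681 0.16818063] [-1.79913563e+02  3.18822653e-02  1.02579191e+02] -0.00022412051643261218
[([179.2, 180.9, 264.5, 84.8], 0.69)]
[([93.8, 138.1, 424.6, 177.8], 0.88)]
[312.3956421  314.39962943]
```

View pics/w1.png

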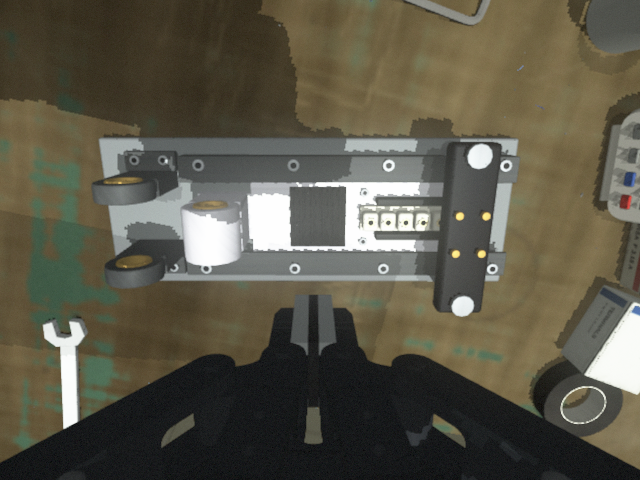

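The wrist view shows the whole jig with base corners near (100,138), (518,139) and (497,280). The pad is centred at about (317,216) and the fingertips are at (313,295).

```bash
cat > fit2.py <<'E'
from h import *
from scipy.optimize import least_squares
np.set_printoptions(precision=4,suppress=True)
p=bot.camera('wrist')
J=[((-150,55,12),(99.5,138.5)),((150,55,12),(518,138.5)),((150,-55,12),(497,280.5))]
def jw(q,X): 
    c,s=np.cos(q[2]),np.sin(q[2]); X=np.array(X)/1000; return np.array([q[0]+c*X[0]-s*X[1],q[1]+s*X[0]+c*X[1],X[2]])
r=least_squares(lambda q:np.concatenate([pr(p,jw(q,X))-uv for X,uv in J]),[.62,.05,.22]); q=r.x
print('jig',q[:2],np.degrees(q[2]),r.fun.round(1))
w=bp(p,317.5,216.5,.025);c,s=np.cos(q[2]),np.sin(q[2]);d=w[:2]-q[:2];print('pad',w,c*d[0]+s*d[1],-s*d[0]+c*d[1])
for x in (-.108,-.111,-.114):
  for y in(32,-20): print(x,y,pr(p,jw(q,(x*1000,y,62+8))))
print('bore',jw(q,(-111,0,62)))
E
python3 fit2.py; python3 -c "
from plan import *
plan([.630,.0505,.060],[180,0,103])"
```

```text
jig [0.6216 0.054 ] 12.860759474331159 [-0.6 -0.2 -0.2 -0.1  0.9  0.6]
pad [0.6278 0.0561 0.025 ] 0.006574681314907342 0.0006548573591017861
-0.108 32 [126.7899 182.9262]
-0.108 -20 [137.4083 264.7619]
-0.111 32 [121.7687 182.9251]
-0.111 -20 [132.6742 264.7613]
-0.114 32 [116.7474 182.924 ]
-0.114 -20 [127.9401 264.7608]
bore [0.5134 0.0293 0.062 ]
t 3.05 at [0.6252 0.0512 0.1701] [-1.7999e+02 -1.0000e-02  1.0294e+02] F [-0.1  0.2  0.8]
[[[-0.6, 1.5, 36.7, -0.0, -0.0, -0.0], [-0.6, 1.5, 36.7, -0.0, -0.0, -0.001], [-0.5, 1.5, 36.7, -0.0, -0.0, -0.0]]]
```

Call:
servo_tool([
  [[3,2,38,0,0,0],[0,1,38,0,0,0],[0,0,36,0,0,0],[0,0,6,0,0,0],[0,0,4,0,0,0]],
])

```text
time: 3.55
ee_pos: [0.6273, 0.055, 0.0484]
tcp_rot: [-180.0, -0.0, 103.0]
wrist_force: [-0.2, 0.6, 0.6]
opening: 0.0
```

Call:
servo_tool([
  [[0,0,1,0,0,0],[0,0,1,0,0,0],[0,0,0,0,0,0]],
])

```text
time: 3.85
ee_pos: [0.6286, 0.0544, 0.0476]
tcp_rot: [179.9, 0.0, 102.9]
wrist_force: [0.1, 0.4, -0.3]
opening: 0.0002
```

Call:
servo_tool([
  [[0,0,1,0,0,0],[0,0,1,0,0,0],[0,0,0,0,0,0]],
])

```text
time: 4.15
ee_pos: [0.6279, 0.0542, 0.044]
tcp_rot: [-180.0, 0.0, 102.9]
wrist_force: [-0.2, -0.6, 0.1]
opening: 0.0002
```

Call:
servo_tool([
  [[0,0,1,0,0,0],[0,0,0,0,0,0]],
])

```text
time: 4.35
ee_pos: [0.6278, 0.0542, 0.0428]
tcp_rot: [-180.0, -0.0, 102.9]
wrist_force: [0.2, 0.4, 0.4]
opening: 0.0
```

Call:
servo_tool([
  [[0,0,1,0,0,0],[0,0,0,0,0,0]],
])

```text
time: 4.55
ee_pos: [0.6278, 0.0543, 0.0418]
tcp_rot: [-180.0, -0.0, 102.9]
wrist_force: [0.1, 0.1, -0.4]
opening: 0.0
```

Call:
servo_tool([
  [[0,0,0.6,0,0,0],[0,0,0,0,0,0]],
])

```text
time: 4.75
ee_pos: [0.6278, 0.0542, 0.0413]
tcp_rot: [-180.0, 0.0, 102.9]
wrist_force: [0.6, -0.0, -0.1]
opening: -0.0001
```

Call:
servo_tool([
  [[0,0,0.7,0,0,0],[0,0,0,0,0,0]],
])

```text
time: 4.95
ee_pos: [0.6278, 0.0542, 0.0406]
tcp_rot: [-180.0, 0.0, 102.9]
wrist_force: [-0.2, -0.4, -1.5]
opening: -0.0003
```

Call:
servo_tool([
  [[0,0,0.7,0,0,0],[0,0,0,0,0,0]],
])

```text
time: 5.15
ee_pos: [0.6278, 0.0542, 0.0399]
tcp_rot: [-180.0, 0.0, 102.9]
wrist_force: [-0.1, -0.1, -0.0]
opening: -0.0002
```

```bash
python3 -c "
from h import *
print(bot.get_obs()['wrist_force']);snap('wrist','w2.png')"
```

```text
[-0.14349441 -0.1393084  -0.02258777]
```

View pics/w2.png

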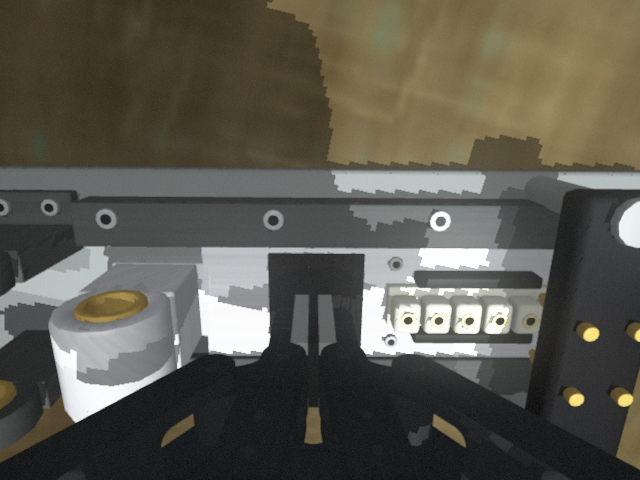

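The fingertips are over the pad and almost touching it, with no force yet.

Call:
servo_tool([
  [[0,0,0.8,0,0,0],[0,0,0,0,0,0]],
])

```text
time: 5.4
ee_pos: [0.6278, 0.0542, 0.0391]
tcp_rot: [-180.0, -0.0, 102.9]
wrist_force: [0.2, -0.3, 0.4]
opening: 0.0
```

Call:
servo_tool([
  [[0,0,0.6,0,0,0],[0,0,0,0,0,0]],
])

```text
time: 5.6
ee_pos: [0.6278, 0.0543, 0.0385]
tcp_rot: [-180.0, -0.0, 102.9]
wrist_force: [-0.1, -0.4, 0.4]
opening: -0.0003
```

Call:
servo_tool([
  [[0,0,0.5,0,0,0],[0,0,0,0,0,0]],
])

```text
time: 5.8
ee_pos: [0.6278, 0.0542, 0.038]
tcp_rot: [-180.0, -0.0, 102.9]
wrist_force: [-1.4, 0.5, -0.5]
opening: 0.0001
```

Call:
servo_tool([
  [[0,0,1,0,0,0],[0,0,0,0,0,0]],
])

```text
time: 6.0
ee_pos: [0.6278, 0.0542, 0.0369]
tcp_rot: [-180.0, -0.0, 102.9]
wrist_force: [-0.1, -0.2, 0.4]
opening: 0.0
```

Call:
servo_tool([
  [[0,0,0.8,0,0,0],[0,0,0,0,0,0]],
])

```text
time: 6.2
ee_pos: [0.6278, 0.0542, 0.0361]
tcp_rot: [-180.0, -0.0, 102.9]
wrist_force: [0.8, -0.4, -0.8]
opening: 0.0
```

```bash
python3 -c "
from h import *
o=bot.get_obs();print(o['wrist_force'],o['joint_efforts']);p=snap('wrist','w3.png')
e=o['ee_pos']
for d in(-.02,-.01,0,.01,.02): print(d,pr(p,e-[0,0,d]), pr(p,e-[0,0,d]+np.array([-.225,.974,0])*.011))"
```

```text
[ 0.79229843 -0.37158123 -0.78588843] [ 1.02240163e-03 -6.43688965e+01  4.63600910e+01 -3.33395123e-02
 -1.94852817e-06 -2.97547373e-07]
-0.02 [312.34722526 341.10172292] [312.25734149 312.20175107]
-0.01 [312.36118382 326.926038  ] [312.27737275 299.58176252]
0 [312.37348977 314.42867077] [312.29498504 288.48575683]
0.01 [312.3844202  303.32822465] [312.31059159 278.6533999 ]
0.02 [312.39419352 293.40288084] [312.32451657 269.88045854]
```

View pics/w3.png

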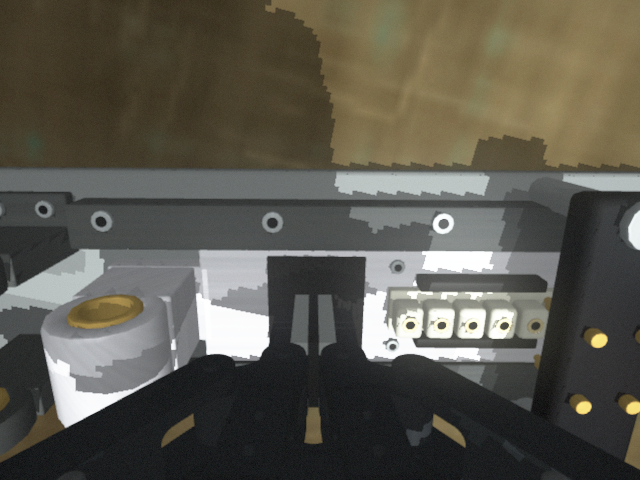

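Call:
servo_tool([
  [[0,0,1,0,0,0],[0,0,0,0,0,0]],
])

```text
time: 6.45
ee_pos: [0.6278, 0.0542, 0.0351]
tcp_rot: [-180.0, 0.0, 102.9]
wrist_force: [-0.7, 0.0, -0.2]
opening: -0.0005
```

Call:
servo_tool([
  [[0,0,0.8,0,0,0],[0,0,0,0,0,0]],
])

```text
time: 6.65
ee_pos: [0.6278, 0.0543, 0.0343]
tcp_rot: [-180.0, -0.0, 102.9]
wrist_force: [0.5, 0.4, -0.1]
opening: 0.0001
```

Call:
servo_tool([
  [[0,0,0.8,0,0,0],[0,0,0,0,0,0]],
])

```text
time: 6.85
ee_pos: [0.6278, 0.0542, 0.0336]
tcp_rot: [-180.0, 0.0, 102.9]
wrist_force: [-0.4, -0.1, -1.1]
opening: -0.0002
```

Call:
servo_tool([
  [[0,0,0.8,0,0,0],[0,0,0,0,0,0]],
])

```text
time: 7.05
ee_pos: [0.6278, 0.0543, 0.0328]
tcp_rot: [-180.0, -0.0, 102.9]
wrist_force: [0.5, -0.5, 0.2]
opening: 0.0001
```

Call:
servo_tool([
  [[0,0,0.6,0,0,0],[0,0,0,0,0,0]],
])

```text
time: 7.25
ee_pos: [0.6278, 0.0542, 0.0322]
tcp_rot: [-180.0, 0.0, 102.9]
wrist_force: [0.2, -0.3, -0.6]
opening: -0.0
```

Call:
servo_tool([
  [[0,0,0.6,0,0,0],[0,0,0,0,0,0]],
])

```text
time: 7.45
ee_pos: [0.6278, 0.0542, 0.0316]
tcp_rot: [-180.0, -0.0, 102.9]
wrist_force: [-0.1, 0.1, 0.3]
opening: 0.0001
```

```bash
python3 -c "
from h import *
p=snap('scene','s4.png');t=p['color'][190:350,300:500,::-1];cv2.imwrite('pics/s4c.png',cv2.resize(t,(750,600),interpolation=cv2.INTER_CUBIC))"
```

```text
(no output)
```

View pics/s4c.png

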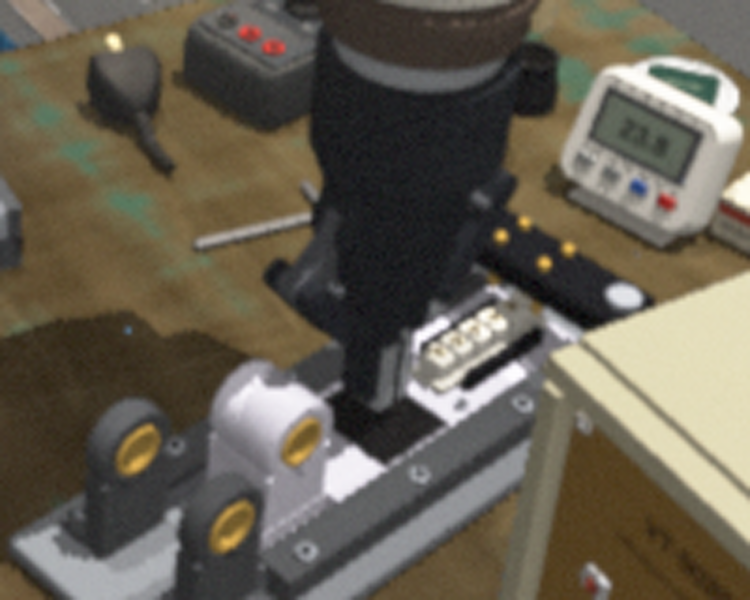

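Call:
servo_tool([
  [[0,0,0.6,0,0,0],[0,0,0,0,0,0]],
])

```text
time: 7.7
ee_pos: [0.6278, 0.0543, 0.031]
tcp_rot: [-180.0, -0.0, 102.9]
wrist_force: [0.3, -0.4, -0.1]
opening: 0.0002
```

Call:
servo_tool([
  [[0,0,0.6,0,0,0],[0,0,0,0,0,0]],
])

```text
time: 7.9
ee_pos: [0.6278, 0.0542, 0.0304]
tcp_rot: [-180.0, 0.0, 102.9]
wrist_force: [-0.1, -0.4, 0.3]
opening: 0.0002
```

Call:
servo_tool([
  [[0,0,0.6,0,0,0],[0,0,0,0,0,0]],
])

```text
time: 8.1
ee_pos: [0.6278, 0.0543, 0.0298]
tcp_rot: [-180.0, -0.0, 102.9]
wrist_force: [-0.3, 0.1, 0.2]
opening: 0.0001
```

```bash
python3 -c "
from h import *
p=bot.camera('scene');e=bot.get_obs()['ee_pos']
for d in(-.01,0,.01,.02): print(d,(pr(p,e-[0,0,d])-[300,190])*3.75)"
```

```text
-0.01 [373.44248984 384.09686745]
0 [371.16515378 401.74112217]
0.01 [368.91997444 419.13623431]
0.02 [366.7062755  436.28744383]
```

Call:
servo_tool([
  [[0,0,0.6,0,0,0],[0,0,0,0,0,0]],
])

```text
time: 8.35
ee_pos: [0.6278, 0.0543, 0.0292]
tcp_rot: [-180.0, -0.0, 102.9]
wrist_force: [0.0, 0.7, 0.0]
opening: -0.0001
```

Call:
servo_tool([
  [[0,0,0.6,0,0,0],[0,0,0,0,0,0]],
])

```text
time: 8.55
ee_pos: [0.6278, 0.0542, 0.0286]
tcp_rot: [-180.0, 0.0, 102.9]
wrist_force: [-0.3, -0.1, 0.8]
opening: 0.0
```

Call:
servo_tool([
  [[0,0,0.6,0,0,0],[0,0,0,0,0,0]],
])

```text
time: 8.75
ee_pos: [0.6278, 0.0542, 0.028]
tcp_rot: [-180.0, 0.0, 102.9]
wrist_force: [0.3, -0.1, -0.7]
opening: 0.0
```

```bash
python3 -c "
from h import *
p=snap('scene','s5.png');t=p['color'][250:330,360:460,::-1];cv2.imwrite('pics/s5c.png',cv2.resize(t,(750,600),interpolation=cv2.INTER_CUBIC))"
```

```text
(no output)
```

View pics/s5c.png

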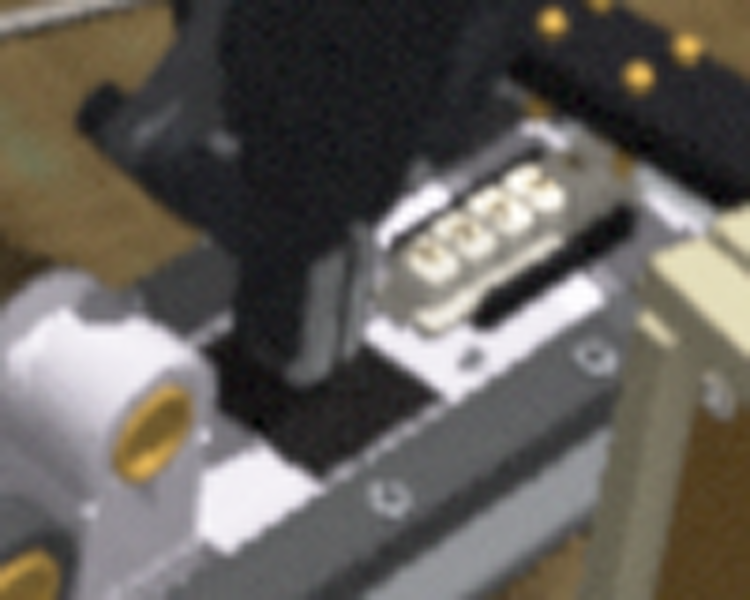

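Call:
servo_tool([
  [[0,0,0.6,0,0,0],[0,0,0,0,0,0]],
])

```text
time: 9.0
ee_pos: [0.6278, 0.0543, 0.0274]
tcp_rot: [-180.0, -0.0, 102.9]
wrist_force: [0.3, -1.6, -0.5]
opening: -0.0003
```

Call:
servo_tool([
  [[0,0,0.6,0,0,0],[0,0,0,0,0,0]],
])

```text
time: 9.2
ee_pos: [0.6278, 0.0543, 0.0268]
tcp_rot: [-180.0, 0.0, 102.9]
wrist_force: [0.2, 0.6, -1.2]
opening: -0.0
```

Call:
servo_tool([
  [[0,0,0.6,0,0,0],[0,0,0,0,0,0]],
])

```text
time: 9.4
ee_pos: [0.6278, 0.0543, 0.0262]
tcp_rot: [-180.0, -0.0, 102.9]
wrist_force: [-0.0, 0.4, -0.4]
opening: -0.0004
```

Call:
servo_tool([
  [[0,0,0.6,0,0,0],[0,0,0,0,0,0]],
])

```text
time: 9.6
ee_pos: [0.6278, 0.0543, 0.0256]
tcp_rot: [-180.0, -0.0, 102.9]
wrist_force: [-0.2, 0.5, 0.6]
opening: -0.0001
```

Call:
servo_tool([
  [[0,0,0.6,0,0,0],[0,0,0,0,0,0]],
])

```text
time: 9.8
ee_pos: [0.6278, 0.0543, 0.025]
tcp_rot: [-180.0, -0.0, 102.9]
wrist_force: [-0.9, 0.1, -0.7]
opening: 0.0002
```

```bash
python3 -c "
from h import *
o=bot.get_obs();e=o['ee_pos'];print(o['q'],o['joint_efforts'],o['wrist_force'],o['torque'])
for n in ['scene','wrist']:
  p=snap(n,n+'6.png'); t=p['color'][:,:,::-1]
  c=(360,250) if n=='scene' else (260,240)
  cv2.imwrite('pics/%s6c.png'%n,cv2.resize(t[c[1]:c[1]+80,c[0]:c[0]+100],(750,600),interpolation=cv2.INTER_CUBIC))
  for s in (-11,11):
   for d in (-.01,0,.01,.02): print(n,s,d,(pr(p,e-[0,0,d]+np.array([-.225,.974,0])*s/1000)-c)*7.5)
"
```

```text
[4.94048789e+00 1.67299626e+01 1.06298910e+00 7.43412728e+01
 1.90159834e-03 8.20495610e+01] [ 6.45681248e-04 -6.44733953e+01  4.61594725e+01 -2.52443994e-02
 -2.06732909e-05 -2.68982490e-05] [-0.86827343  0.12649215 -0.67291644] [ 0.0032765  -0.00888233  0.03646844]
scene -11 -0.01 [333.77192011 362.86819906]
scene -11 0 [328.93195132 398.00616058]
scene -11 0.01 [324.1606487  432.64560872]
scene -11 0.02 [319.45656126 466.79707759]
scene 11 -0.01 [255.7859841  308.31078521]
scene 11 0 [251.57263706 343.26229086]
scene 11 0.01 [247.41810336 377.7259149 ]
scene 11 0.02 [243.32116008 411.7118019 ]
wrist -11 -0.01 [393.00690818 847.49365354]
wrist -11 0 [393.06503775 744.21881164]
wrist -11 0.01 [393.11678834 652.27706272]
wrist -11 0.02 [393.16315536 569.89994671]
wrist 11 -0.01 [391.7625493  445.69100271]
wrist 11 0 [391.89812765 362.54808722]
wrist 11 0.01 [392.01826741 288.87282705]
wrist 11 0.02 [392.12546357 223.13518431]
```

View pics/scene6c.png

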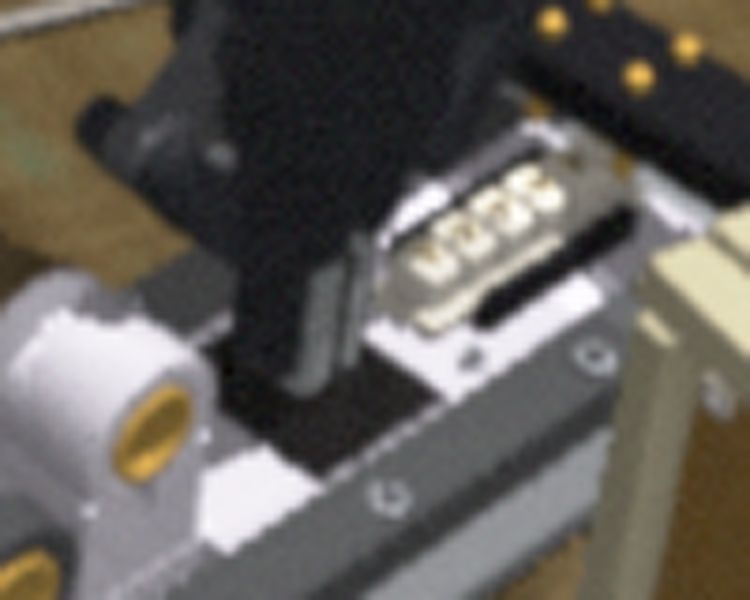

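View pics/wrist6c.png

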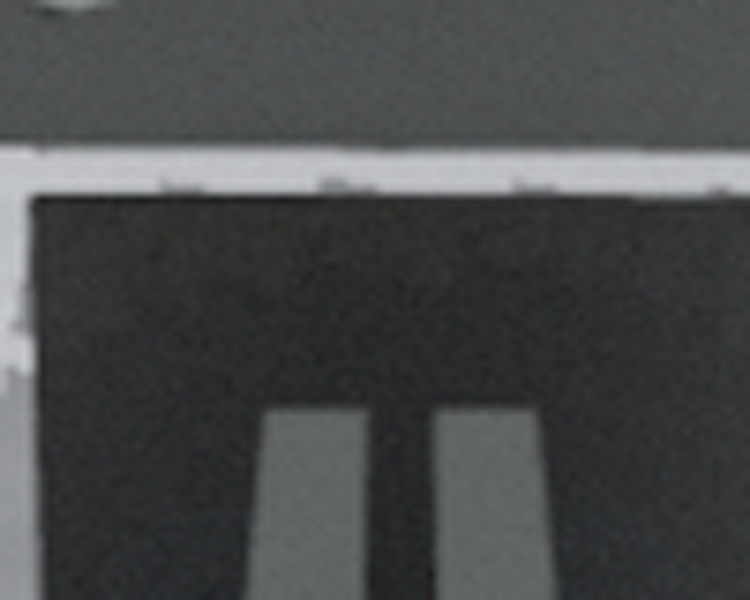

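Call:
servo_tool([
  [[0,0,0.6,0,0,0],[0,0,0,0,0,0]],
])

```text
time: 10.1
ee_pos: [0.6278, 0.0543, 0.0244]
tcp_rot: [-180.0, 0.0, 102.9]
wrist_force: [-0.8, -0.0, -0.4]
opening: 0.0
```

Call:
servo_tool([
  [[0,0,0.6,0,0,0],[0,0,0,0,0,0]],
])

```text
time: 10.3
ee_pos: [0.6278, 0.0543, 0.0238]
tcp_rot: [-180.0, -0.0, 102.9]
wrist_force: [-0.0, -0.5, -0.3]
opening: -0.0003
```

Call:
servo_tool([
  [[0,0,0.6,0,0,0],[0,0,0,0,0,0]],
])

```text
time: 10.5
ee_pos: [0.6278, 0.0543, 0.0232]
tcp_rot: [-180.0, 0.0, 102.9]
wrist_force: [-1.0, 0.7, 0.4]
opening: -0.0005
```

Call:
servo_tool([
  [[0,0,0.6,0,0,0],[0,0,0,0,0,0]],
])

```text
time: 10.7
ee_pos: [0.6278, 0.0542, 0.0226]
tcp_rot: [-180.0, -0.0, 102.9]
wrist_force: [-0.7, -0.3, -0.1]
opening: -0.0003
```

Call:
servo_tool([
  [[0,0,0.6,0,0,0],[0,0,0,0,0,0]],
])

```text
time: 10.9
ee_pos: [0.6278, 0.0543, 0.022]
tcp_rot: [-180.0, -0.0, 102.9]
wrist_force: [-0.1, -0.9, -0.2]
opening: -0.0
```

Call:
servo_tool([
  [[0,0,0.6,0,0,0],[0,0,0,0,0,0]],
])

```text
time: 11.1
ee_pos: [0.6279, 0.0543, 0.0215]
tcp_rot: [180.0, 0.0, 102.9]
wrist_force: [0.1, -0.0, 0.8]
opening: -0.0001
```

Call:
servo_tool([
  [[0,0,0.6,0,0,0],[0,0,0,0,0,0]],
])

```text
time: 11.3
ee_pos: [0.628, 0.0543, 0.0215]
tcp_rot: [180.0, 0.0, 102.9]
wrist_force: [-1.9, -0.4, 5.0]
opening: 0.0001
```

Call:
servo_tool([
  [[0,0,0.6,0,0,0],[0,0,0,0,0,0]],
])

```text
time: 11.5
ee_pos: [0.6284, 0.0543, 0.0215]
tcp_rot: [179.9, 0.0, 102.9]
wrist_force: [-1.4, -0.4, 8.0]
opening: 0.0
```

Call:
servo_tool([
  [[0,0,0.6,0,0,0],[0,0,0,0,0,0]],
])

```text
time: 11.7
ee_pos: [0.6288, 0.0544, 0.0215]
tcp_rot: [179.8, 0.0, 102.9]
wrist_force: [-1.8, 0.8, 10.6]
opening: -0.0003
```

Call:
servo_tool([
  [[0,0,0.5,0,0,0],[0,0,0,0,0,0]],
])

```text
time: 11.9
ee_pos: [0.6291, 0.0545, 0.0214]
tcp_rot: [179.8, 0.0, 102.9]
wrist_force: [-0.7, 1.1, 12.6]
opening: -0.0003
```

Call:
servo_tool([
  [[0,0,0.5,0,0,0],[0,0,0,0,0,0]],
])

```text
time: 12.1
ee_pos: [0.6294, 0.0546, 0.0214]
tcp_rot: [179.7, 0.0, 102.9]
wrist_force: [-2.1, 1.2, 15.3]
opening: 0.0003
```

Contact came at a reported TCP z of 0.0215 m, so the tip ends about 3.5 mm behind the reported TCP, not 19 mm ahead of it. I'll allow for that at the grasp. Now I'll draw the slide out.

Call:
servo_tool([
  [[0,-1,-0.6,0,0,0],[0,-3,0,0,0,0],[0,-4,0,0,0,0],[0,-4,0,0,0,0],[0,-4,0,0,0,0]],
])

```text
time: 12.6
ee_pos: [0.614, 0.0511, 0.0214]
tcp_rot: [179.7, 0.0, 102.9]
wrist_force: [0.7, 2.2, 10.9]
opening: -0.0
```

Call:
servo_tool([
  [[0,-5,0,0,0,0],[0,-5,0,0,0,0],[0,-5,0,0,0,0],[0,-5,0,0,0,0],[0,-3,0,0,0,0]],
])

```text
time: 13.1
ee_pos: [0.5914, 0.0461, 0.0214]
tcp_rot: [179.7, -0.0, 102.9]
wrist_force: [1.0, 3.5, 10.6]
opening: -0.0001
```

```bash
python3 -c "
from h import *
p=snap('wrist','w7.png')"
```

```text
(no output)
```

View pics/w7.png

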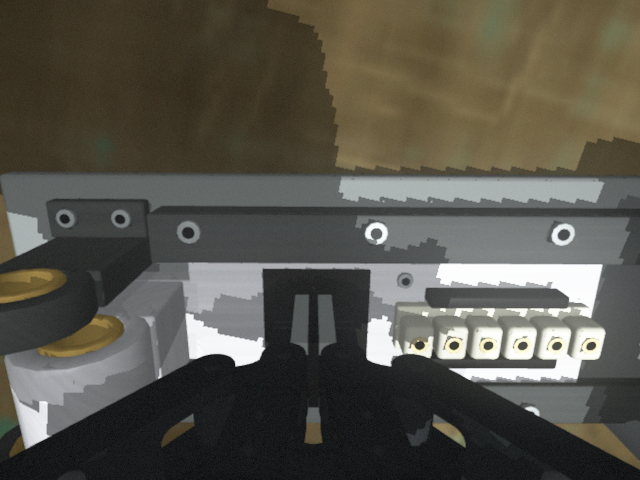

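The slide is following the fingers, and the lug at (80,340) is nearing the ear at (40,290). I'll keep drawing.

Call:
servo_tool([
  [[0,-4,0,0,0,0],[0,-4,0,0,0,0],[0,-3,0,0,0,0],[0,-2,0,0,0,0],[0,-2,0,0,0,0]],
])

```text
time: 13.65
ee_pos: [0.577, 0.0429, 0.0214]
tcp_rot: [179.7, -0.0, 102.9]
wrist_force: [5.9, 3.5, 9.3]
opening: 0.0002
```

Call:
servo_tool([
  [[0,-2,0,0,0,0],[0,-2,0,0,0,0],[0,0,0,0,0,0]],
])

```text
time: 13.95
ee_pos: [0.5737, 0.0417, 0.0215]
tcp_rot: [179.7, 0.0, 102.9]
wrist_force: [4.2, 1.5, 8.7]
opening: 0.0001
```

```bash
python3 -c "
from h import *
p=snap('wrist','w8.png')"
```

View pics/w8.png

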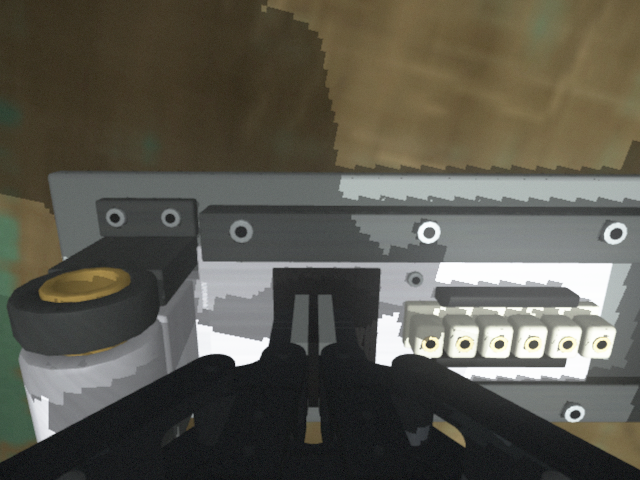

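At 13.65 s the drag force rose, and after that the fingers slipped along the pad. The lug now sits between the ears, so the slide is at its stop. I'll lift and look over the clevis from its left side.

Call:
servo_tool([
  [[0,0,-5,0,0,0],[0,0,-25,0,0,0],[0,0,-40,0,0,0],[0,0,-40,0,0,0],[0,-10,-35,0,0,0]],
])

```text
time: 14.5
ee_pos: [0.5617, 0.0391, 0.1659]
tcp_rot: [180.0, 0.0, 102.9]
wrist_force: [-0.2, 0.0, 0.3]
opening: -0.0
```

Call:
servo_tool([
  [[5,-20,0,0,0,0],[5,-25,0,0,0,0],[0,0,0,0,0,0],[0,0,0,0,0,0]],
])

```text
time: 14.9
ee_pos: [0.5154, 0.0388, 0.1644]
tcp_rot: [180.0, 0.0, 102.9]
wrist_force: [0.4, -0.0, 0.5]
opening: -0.0004
```

```bash
python3 -c "
from h import *
import pickle
p=snap('wrist','w9.png');q=snap('scene','s9.png');o=bot.get_obs();print(o['ee_pos'],o['tcp_rot'])
pickle.dump((dict(p),dict(q)),open('clev.pkl','wb'))
t=q['color'][270:390,290:450,::-1];cv2.imwrite('pics/s9c.png',cv2.resize(t,(800,600),interpolation=cv2.INTER_CUBIC))"
```

```text
[0.51596048 0.03878688 0.16405107] [-1.79994128e+02  2.94178918e-04  1.02888901e+02]
```

View pics/w9.png

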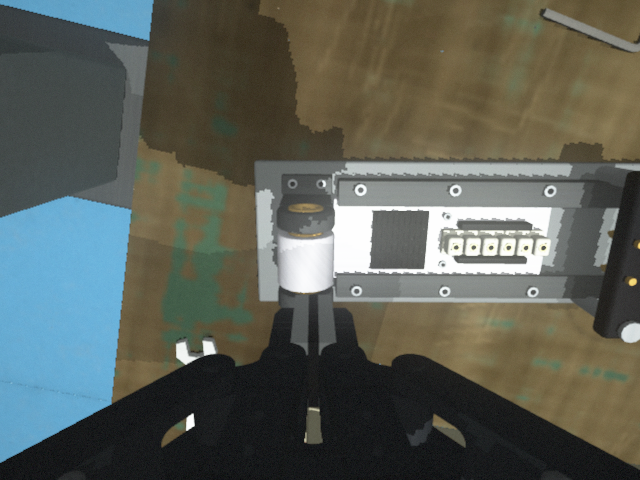

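View pics/s9c.png

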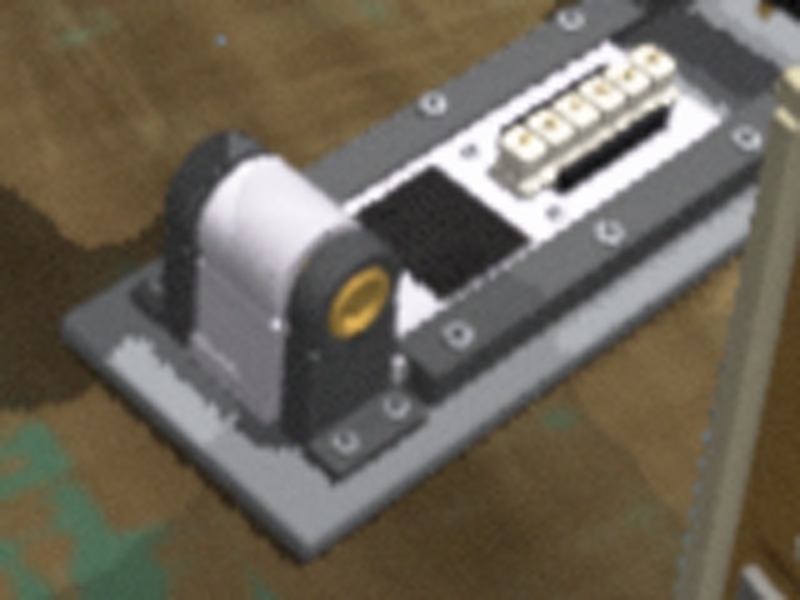

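The lug now fills the gap between the ears: in the wrist view the ear and lug are both centred at u≈306. Next I'll move over the pin.

```bash
python3 -c "
from plan import *
plan([.537,.330,.15],[180,0,86],vmax=42)"
```

```text
t 15.0 at [0.516  0.0388 0.1641] [-179.99    0.    102.89] F [-0.3 -1.   0.1]
[[[39.9, 12.2, 2.0, -0.0, 0.0, 0.042], [40.3, 10.5, 2.0, -0.0, 0.0, 0.042], [40.8, 8.9, 2.0, -0.0, 0.0, 0.042], [41.1, 7.1, 2.0, -0.0, 0.0, 0.042], [41.4, 5.3, 2.0, -0.0, 0.0, 0.043]]]
[[[41.5, 3.6, 2.0, -0.0, 0.0, 0.042], [41.7, 1.8, 2.0, -0.0, 0.0, 0.042]]]
```

Call:
servo_tool([
  [[39.9,12.2,2,0,0,0.042],[40.3,10.5,2,0,0,0.042],[40.8,8.9,2,0,0,0.042],[41.1,7.1,2,0,0,0.042],[41.4,5.3,2,0,0,0.042]],
], gripper=60)

```text
time: 15.5
ee_pos: [0.5309, 0.2487, 0.1536]
tcp_rot: [-180.0, 0.0, 90.8]
wrist_force: [1.0, 0.8, -0.6]
opening: 0.0601
```

Call:
servo_tool([
  [[41.5,3.6,2,0,0,0.042],[41.7,1.8,2,0,0,0.042],[0,0,0,0,0,0],[0,0,0,0,0,0]],
])

```text
time: 15.9
ee_pos: [0.5364, 0.3309, 0.1489]
tcp_rot: [-179.9, 0.1, 86.2]
wrist_force: [0.6, -1.0, -0.1]
opening: 0.06
```

```bash
python3 -c "
from h import *
p=snap('wrist','w10.png');o=bot.get_obs();print(o['time'],o['ee_pos'],o['tcp_rot'])
for l in ['pin_handle','v_block']: print([(x['rect'],x['confidence']) for x in bot.look_for(p,l)][:2])
import pickle;pickle.dump(dict(p),open('pin.pkl','wb'))"
```

```text
15.95 [0.53651095 0.32996849 0.14945852] [-1.79944174e+02  5.76495110e-02  8.60932068e+01]
[([295.6, 157.6, 37.7, 214.3], 0.77), ([281.0, 247.9, 67.8, 107.5], 0.39)]
[([282.0, 250.7, 63.5, 108.1], 0.61)]
```

View pics/w10.png

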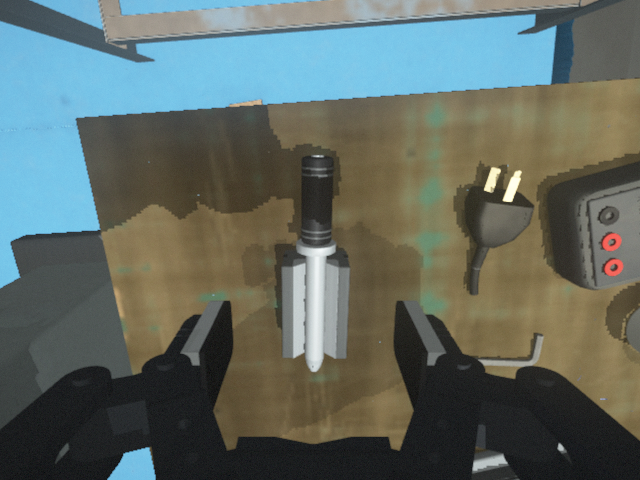

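The pin lies nearly along the tool's x. Its handle end is at (317,156), the handle-collar junction at (316,246) and the tip at (315,371).

```bash
python3 -c "
from h import *
import pickle;p=pickle.load(open('pin.pkl','rb'))
g=cv2.cvtColor(p['color'],cv2.COLOR_RGB2GRAY).astype(float)
for v in (175,190,210,225,270,290,310,330):
    r=p['color'][v,285:350].astype(int); print(v,g[v,290:346:2].astype(int).tolist())
for u,v in [(317,156),(316.3,246),(315,371),(316.7,201)]: print(bp(p,u,v,.031))
a=bp(p,317,180,.031);b=bp(p,315,350,.031);d=a-b;print(np.degrees(np.arctan2(d[1],d[0])))"
```

```text
175 [67, 63, 68, 60, 66, 67, 49, 58, 65, 70, 70, 105, 96, 110, 129, 131, 119, 120, 117, 62, 59, 51, 66, 62, 61, 81, 94, 91]
190 [66, 63, 60, 61, 59, 63, 38, 33, 41, 36, 42, 42, 44, 48, 41, 40, 37, 39, 39, 36, 37, 46, 64, 64, 62, 90, 87, 88]
210 [100, 100, 80, 60, 58, 62, 36, 40, 39, 40, 43, 48, 48, 43, 45, 43, 44, 39, 40, 38, 38, 76, 97, 98, 101, 104, 104, 106]
225 [66, 68, 65, 67, 66, 64, 41, 46, 48, 57, 58, 68, 82, 94, 86, 77, 66, 56, 52, 52, 45, 78, 97, 89, 93, 94, 98, 99]
270 [128, 133, 205, 202, 204, 201, 198, 201, 130, 168, 195, 210, 225, 240, 236, 220, 209, 182, 157, 167, 166, 169, 167, 163, 144, 123, 127, 126]
290 [128, 133, 202, 202, 204, 203, 202, 187, 134, 172, 198, 214, 228, 239, 231, 217, 208, 172, 163, 164, 172, 169, 167, 166, 131, 123, 124, 123]
310 [125, 133, 206, 204, 205, 203, 201, 158, 140, 180, 201, 215, 229, 238, 228, 218, 203, 162, 171, 168, 169, 167, 165, 179, 113, 126, 126, 129]
330 [124, 131, 205, 204, 202, 201, 201, 154, 146, 180, 204, 217, 230, 232, 225, 218, 202, 152, 167, 168, 170, 166, 167, 143, 121, 123, 122, 123]
[0.54213923 0.3807276  0.031     ]
[0.53783644 0.3214299  0.031     ]
[0.53057988 0.22477303 0.031     ]
[0.54008906 0.35202487 0.031     ]
85.62895787322601
```

```bash
python3 -c "
from plan import *
s=plan([.5400,.3525,.045],[180,0,85.6],vmax=36)
"
```

```text
t 16.05 at [0.5367 0.3291 0.1502] [-1.7999e+02  2.0000e-02  8.6010e+01] F [ 0.3 -0.2 -0.9]
[[[7.9, 0.6, 35.1, -0.0, 0.0, 0.002], [7.8, 0.5, 35.0, -0.0, 0.0, 0.003], [7.9, 0.5, 35.1, -0.0, 0.0, 0.002]]]
```

Call:
servo_tool([
  [[7.9,0.6,35,0,0,0.002],[7.8,0.5,35,0,0,0.003],[7.9,0.5,35,0,0,0.002],[0,0,10,0,0,0],[0,0,5,0,0,0]],
])

```text
time: 16.55
ee_pos: [0.5395, 0.3522, 0.0298]
tcp_rot: [-179.9, 0.1, 85.6]
wrist_force: [0.5, -0.2, 0.6]
opening: 0.0598
```

Call:
servo_tool([
  [[0,0,5,0,0,0],[0,0,4,0,0,0],[0,0,0,0,0,0]],
])

```text
time: 16.85
ee_pos: [0.5401, 0.3533, 0.0221]
tcp_rot: [179.9, -0.0, 85.6]
wrist_force: [0.2, -0.2, 0.2]
opening: 0.06
```

```bash
python3 -c "
from h import *
p=snap('wrist','w11.png');q=snap('scene','s11.png');o=bot.get_obs();print(o['time'],o['ee_pos'],o['tcp_rot'],o['wrist_force'])
t=q['color'][170:290,210:370,::-1];cv2.imwrite('pics/s11c.png',cv2.resize(t,(800,600),interpolation=cv2.INTER_CUBIC))
print((pr(q,o['ee_pos'])-[210,170])*5)"
```

```text
16.95 [0.54005262 0.3535419  0.02222829] [ 1.79941803e+02 -4.20349933e-02  8.56393053e+01] [ 0.02184096  1.12763072 -0.20432295]
[313.28980278 250.1358421 ]
```

View pics/w11.png

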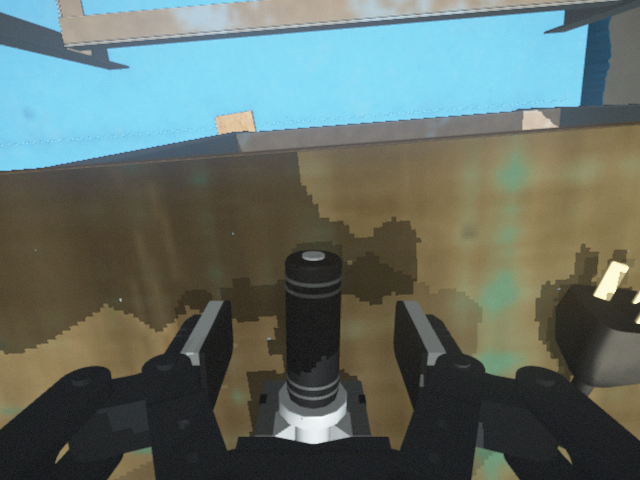

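View pics/s11c.png

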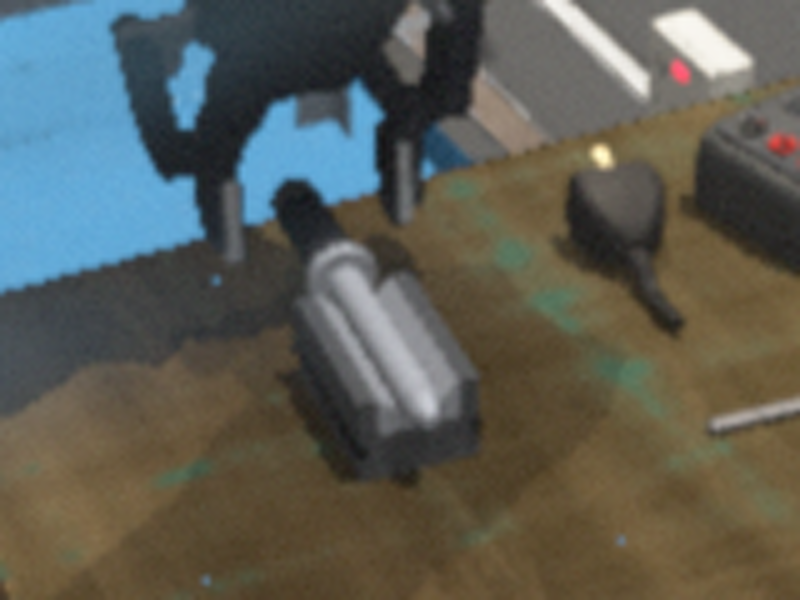

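The fingertips straddle the handle and their tips sit at about TCP height, which matches the pad contact. I'll go 16 mm lower and close.

Call:
servo_tool([
  [[-0.5,0,6,0,0,0],[0,0,6,0,0,0],[0,0,4,0,0,0],[0,0,0,0,0,0]],
])

```text
time: 17.35
ee_pos: [0.5391, 0.3526, 0.0041]
tcp_rot: [-179.9, 0.1, 85.6]
wrist_force: [0.1, -0.6, 0.1]
opening: 0.0603
```

Call:
servo_tool([
  [[0,0,0,0,0,0],[0,0,0,0,0,0],[0,0,0,0,0,0],[0,0,0,0,0,0],[0,0,0,0,0,0]],
], gripper=10, newtons=60)

```text
time: 17.85
ee_pos: [0.5398, 0.3531, 0.0056]
tcp_rot: [180.0, -0.0, 85.6]
wrist_force: [-0.0, 0.4, 1.5]
opening: 0.0181
```

```bash
python3 -c "
from h import *
p=snap('wrist','w12.png');o=bot.get_obs();print(o['time'],o['ee_pos'],o['tcp_rot'],o['wrist_force'],o['opening'])"
```

```text
17.9 [0.5397426  0.3530547  0.00550885] [ 1.79979713e+02 -1.73940731e-02  8.56449353e+01] [-0.16567976  0.34157745  0.50723673] 0.018624084868025102
```

View pics/w12.png

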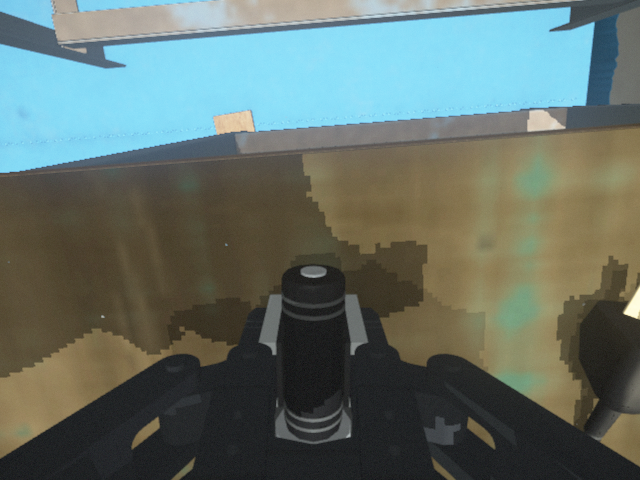

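The handle is held between the pads. Opening reads 18.6 mm for a 20 mm rubber-clad handle. Before moving I'll refine the clevis position from the saved pictures.

```bash
cat > clev.py <<'E'
from h import *
import pickle
from scipy.optimize import least_squares
np.set_printoptions(precision=4,suppress=True)
pw,ps=pickle.load(open('clev.pkl','rb'))
cv2.imwrite('pics/cl_w.png',cv2.resize(pw['color'][150:310,240:440,::-1],(800,640),interpolation=cv2.INTER_CUBIC)[:600])
def jw(q,X): 
    c,s=np.cos(q[2]),np.sin(q[2]); X=np.array(X)/1000; return np.array([q[0]+c*X[0]-s*X[1],q[1]+s*X[0]+c*X[1],X[2]])
pickle
# scene bushing centre of right ear outer face: crop5 (360,303)
S=lambda a,b:np.array((290+a/5-.4,270+b/5-.4))
for nm,q in [('fit2',[.6216,.054,np.radians(12.86)]),('fit1',[.6235,.0504,np.radians(12.72)])]:
    print(nm,'w corners',pr(pw,jw(q,(-150,55,12))),pr(pw,jw(q,(-150,-55,12))),'s ring',(pr(ps,jw(q,(-111,-32,62)))-S(360,303)),'s corners',pr(ps,jw(q,(-150,55,12)))-S(65,325),pr(ps,jw(q,(-150,-55,12)))-S(303,548))
    print(' ear', [pr(pw,jw(q,(x,32,70))) for x in (-109,-111,-113)])
    print(' screws pad', pr(pw,jw(q,(-111+67,22,25))),pr(pw,jw(q,(-111+67-20,22,25))),pr(pw,jw(q,(-111+67+20,22,25))))
E
python3 clev.py
```

```text
fit2 w corners [251.8109 157.1549] [257.7206 298.6924] s ring [-1.2625 -1.1817] s corners [-2.8499 -2.4524] [-0.4831 -1.796 ]
 ear [array([308.7766, 205.8399]), array([305.4105, 205.84  ]), array([302.0443, 205.8401])]
 screws pad [401.4505 206.428 ] [373.115  206.4291] [429.7803 206.4268]
fit1 w corners [253.6816 162.2205] [259.0517 302.821 ] s ring [ 1.0863 -0.0277] s corners [-0.7502 -1.4864] [ 1.7817 -0.5371]
 ear [array([310.6859, 211.8699]), array([307.3342, 211.8621]), array([303.9824, 211.8543])]
 screws pad [402.675  211.7257] [374.4497 211.6599] [430.8921 211.7914]
```

View pics/cl_w.png

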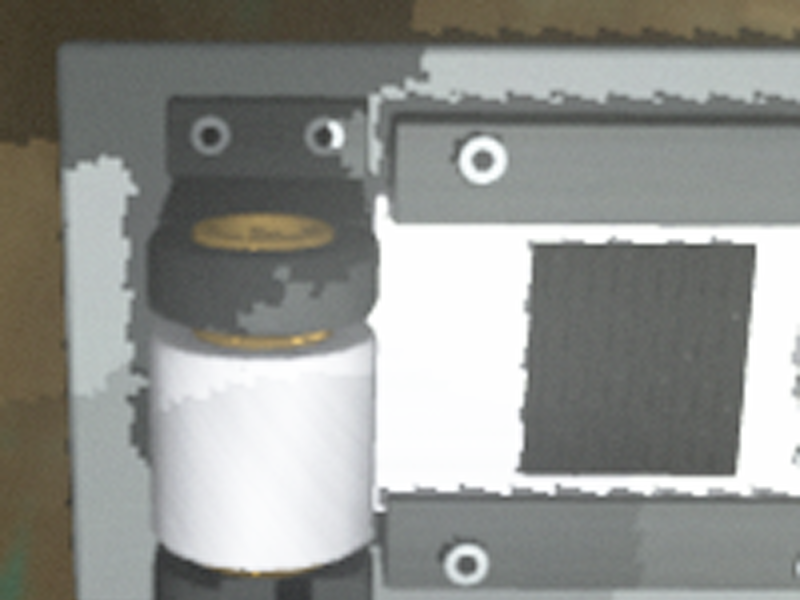

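```bash
python3 -c "
from plan import *
o=bot.get_obs();e=np.array(o['ee_pos'])
s=plan(e+[0,0,.055],None,vmax=25)
s=plan([.4771,.1895,.0565],[180,0,102.8],vmax=30,start=s)
s=plan([.4771,.1895,.0365],[180,0,102.8],vmax=20,start=s);print(s)"
```

```text
t 17.9 at [0.5397 0.3531 0.0055] [ 1.7998e+02 -2.0000e-02  8.5640e+01] F [-0.2  0.3  0.5]
[[[0.0, 0.0, -18.3, 0.0, 0.0, 0.0], [0.0, 0.0, -18.4, 0.0, 0.0, 0.0], [0.0, 0.0, -18.3, 0.0, 0.0, 0.0]]]
t 17.9 at [0.5397 0.353  0.0605] [ 1.7998e+02 -2.0000e-02  8.5640e+01] F [-0.2  0.3  0.5]
[[[-28.0, -8.3, 0.7, 0.0, -0.0, -0.05], [-27.5, -9.8, 0.6, 0.0, -0.0, -0.05], [-27.0, -11.0, 0.7, 0.0, -0.0, -0.05], [-26.4, -12.5, 0.6, 0.0, -0.0, -0.05], [-25.8, -13.7, 0.7, 0.0, -0.0, -0.05]]]
[[[-25.0, -15.0, 0.6, 0.0, -0.0, -0.049]]]
t 17.9 at [0.4771 0.1895 0.0565] [ 1.7998e+02 -1.0000e-02  1.0278e+02] F [-0.2  0.3  0.5]
[[[0.0, -0.0, 10.0, 0.0, -0.0, -0.0], [0.0, -0.0, 10.0, 0.0, -0.0, -0.0]]]
(array([0.47710354, 0.18949805, 0.03654018]), array([ 1.79975489e+02, -1.06464056e-02,  1.02776373e+02]))
```

Call:
servo_tool([
  [[0,0,-5,0,0,0],[0,0,-15,0,0,0],[0,0,-18,0,0,0],[0,0,-17,0,0,0],[0,0,0,0,0,0]],
], newtons=90)

```text
time: 18.4
ee_pos: [0.5409, 0.3538, 0.0641]
tcp_rot: [179.8, -0.2, 85.6]
wrist_force: [-0.4, 0.7, -1.6]
opening: 0.0179
```

Call:
servo_tool([
  [[-28,-8.3,0.7,0,0,-0.05],[-27.5,-9.8,0.6,0,0,-0.05],[-27,-11,0.7,0,0,-0.05],[-26.4,-12.5,0.6,0,0,-0.05],[-25.8,-13.7,0.7,0,0,-0.05]],
])

```text
time: 18.9
ee_pos: [0.4866, 0.2155, 0.0565]
tcp_rot: [-180.0, 0.0, 100.1]
wrist_force: [1.5, -0.8, -0.4]
opening: 0.0176
```

Call:
servo_tool([
  [[-25,-15,0.6,0,0,-0.049],[0,0,10,0,0,0],[0,0,10,0,0,0],[0,0,0,0,0,0],[0,0,0,0,0,0]],
])

```text
time: 19.4
ee_pos: [0.4768, 0.1899, 0.0358]
tcp_rot: [-179.9, 0.0, 102.8]
wrist_force: [1.3, -0.2, -0.5]
opening: 0.0177
```

```bash
python3 -c "
from h import *
p=snap('wrist','w13.png');q=snap('scene','s13.png');r=snap('top','t13.png');o=bot.get_obs();print(o['time'],o['ee_pos'],o['tcp_rot'],o['wrist_force'],o['opening'])
t=q['color'][240:390,270:470,::-1];cv2.imwrite('pics/s13c.png',cv2.resize(t,(800,600),interpolation=cv2.INTER_CUBIC))
t=r['color'][215:305,310:430,::-1];cv2.imwrite('pics/t13c.png',cv2.resize(t,(800,600),interpolation=cv2.INTER_CUBIC))
import pickle;pickle.dump((dict(p),dict(q),dict(r)),open('pre.pkl','wb'))"
```

```text
19.55 [0.47722885 0.18993448 0.03654889] [ 1.79989457e+02 -2.25584850e-03  1.02810431e+02] [-0.39501344  0.19356618 -1.5500041 ] 0.017999782130393133
```

View pics/w13.png

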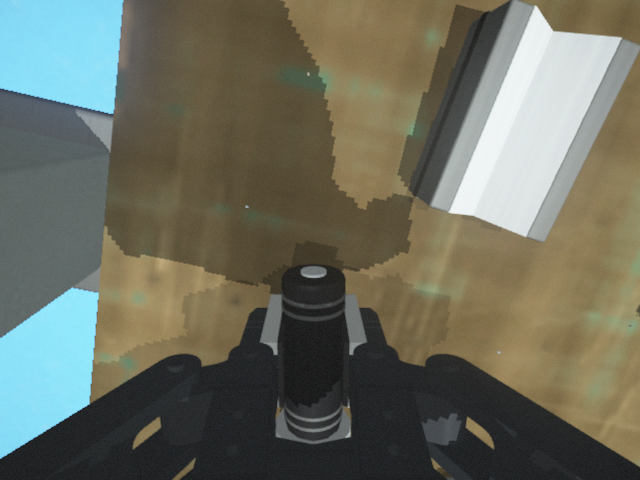

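View pics/s13c.png

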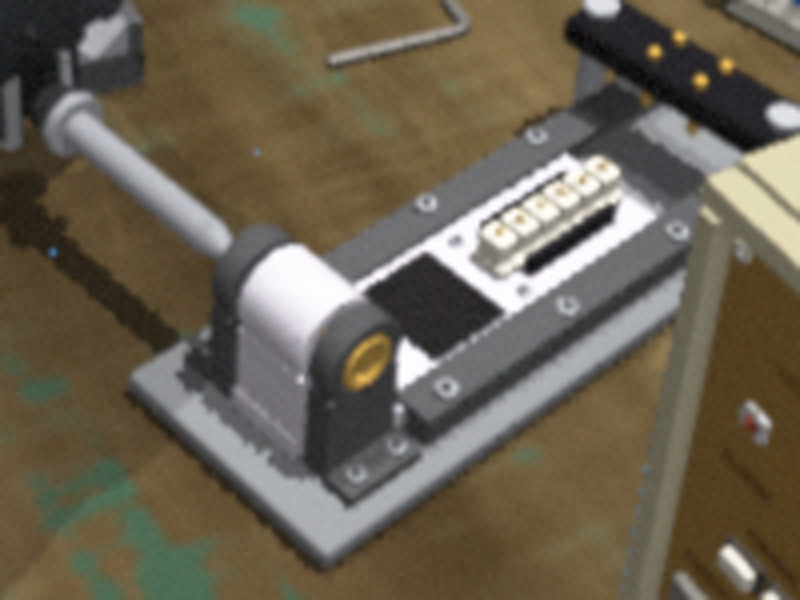

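View pics/t13c.png

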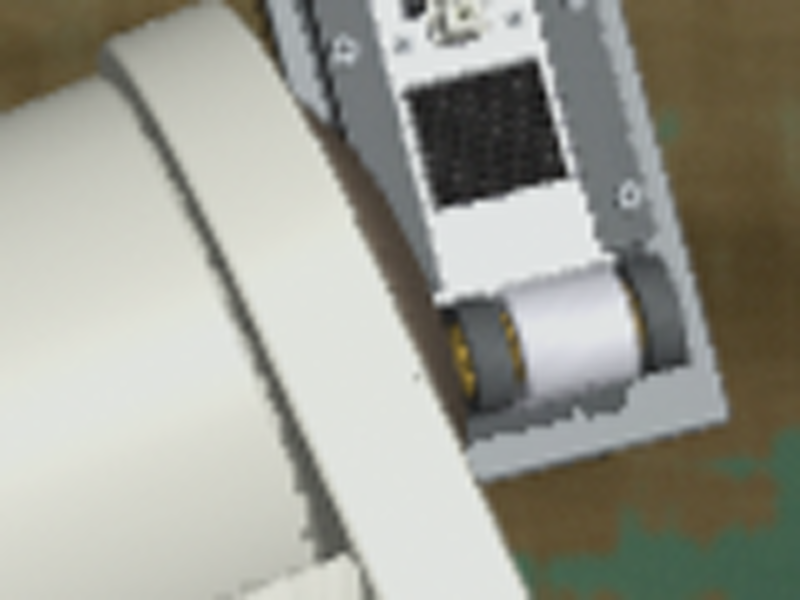

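```bash
cat > chk.py <<'E'
from h import *
import pickle
p,q,r=pickle.load(open('pre.pkl','rb'))
a=q['color'][255:315,275:355,::-1]
cv2.imwrite('pics/z1.png',cv2.resize(a,(800,600),interpolation=cv2.INTER_CUBIC))
a=q['color'][300:360,330:410,::-1]
cv2.imwrite('pics/z2.png',cv2.resize(a,(800,600),interpolation=cv2.INTER_CUBIC))
e=np.array([.4772,.1897,.0365]); h=e+[0,0,.0255]; d=np.array([np.sin(np.radians(12.8)),-np.cos(np.radians(12.8)),0])
for s in (34,50,80,110,126,198): print(s,(pr(q,h+d*s/1000)),(pr(q,h+d*s/1000)-[275,255])*10-5)
E
python3 chk.py
```

```text
34 [288.87160122 271.06131228] [133.71601219 155.61312279]
50 [295.13971173 276.12996554] [196.39711729 206.29965538]
80 [307.31169516 285.97273448] [318.1169516  304.72734484]
110 [320.06356227 296.28442134] [445.63562265 407.84421339]
126 [327.11615846 301.98744215] [516.16158461 464.87442151]
198 [361.23697363 329.57894372] [857.36973626 740.7894372 ]
```

View pics/z1.png

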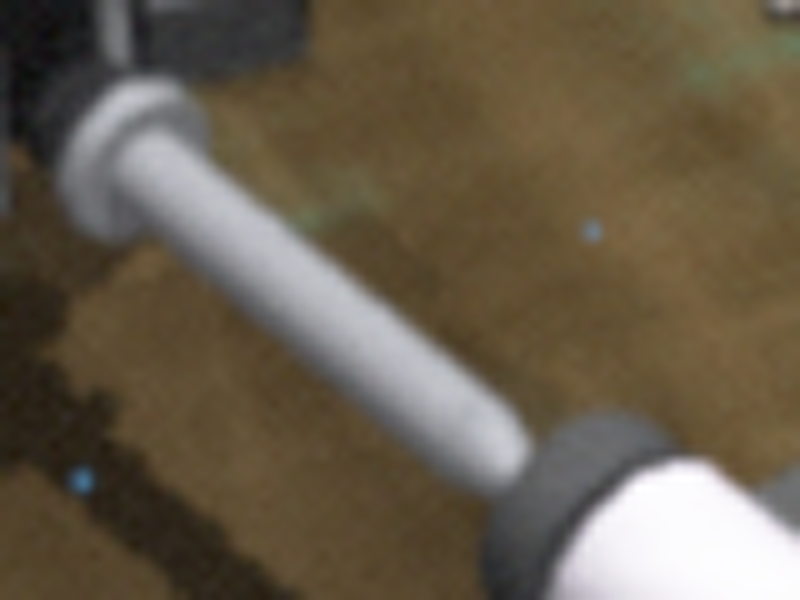

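View pics/z2.png

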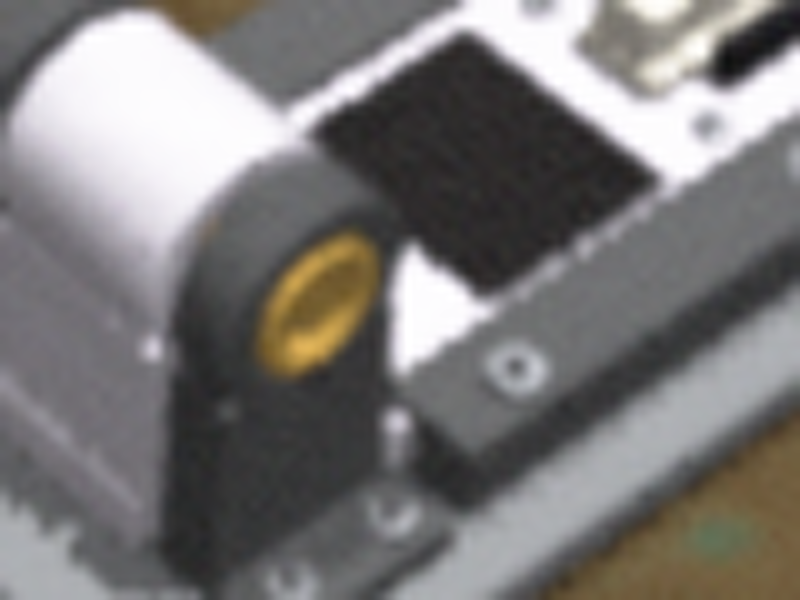

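The predicted pin axis lands within about 1 px of both the visible shaft and the ring of the far bushing, observed at (361.9,330.7) and predicted at (362.2,330.4). I'll start inserting, watching the force.

Call:
servo_tool([
  [[-5,0,0,0,0,0],[-5,0,0,0,0,0],[-4,0,0,0,0,0],[-3,0,0,0,0,0],[0,0,0,0,0,0]],
])

```text
time: 20.05
ee_pos: [0.4809, 0.1723, 0.0365]
tcp_rot: [180.0, 0.0, 102.7]
wrist_force: [-0.3, -0.7, -2.3]
opening: 0.0181
```

Call:
servo_tool([
  [[-3,0,0,0,0,0],[-3,0,0,0,0,0],[0,0,0,0,0,0]],
])

```text
time: 20.35
ee_pos: [0.4822, 0.1666, 0.0364]
tcp_rot: [180.0, 0.0, 102.8]
wrist_force: [0.3, -0.4, -1.1]
opening: 0.0177
```

Call:
servo_tool([
  [[-3,0,0,0,0,0],[-3,0,0,0,0,0],[0,0,0,0,0,0]],
])

```text
time: 20.65
ee_pos: [0.4835, 0.1608, 0.0364]
tcp_rot: [180.0, 0.0, 102.8]
wrist_force: [0.0, 0.8, -1.1]
opening: 0.0176
```

Call:
servo_tool([
  [[-4,0,0,0,0,0],[-4,0,0,0,0,0],[0,0,0,0,0,0]],
])

```text
time: 20.95
ee_pos: [0.4852, 0.1528, 0.0364]
tcp_rot: [-180.0, 0.0, 102.7]
wrist_force: [0.4, -1.0, -1.0]
opening: 0.0176
```

```bash
python3 -c "
from h import *
q=snap('scene','s14.png');a=q['color'][255:345,285:405,::-1]
cv2.imwrite('pics/z3.png',cv2.resize(a,(800,600),interpolation=cv2.INTER_CUBIC))"
```

```text
(no output)
```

View pics/z3.png

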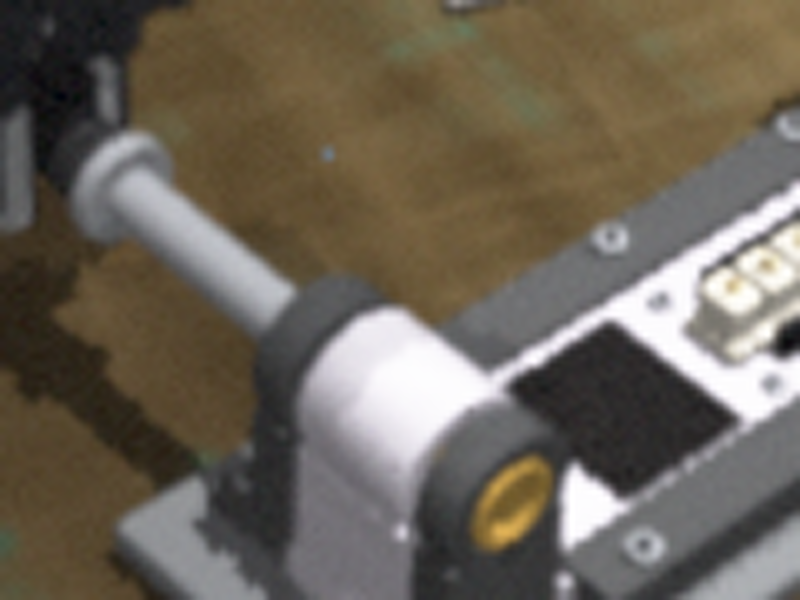

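The nose is through the first ear with no contact force. I'll continue.

Call:
servo_tool([
  [[-4,0,0,0,0,0],[-4,0,0,0,0,0],[-4,0,0,0,0,0],[-4,0,0,0,0,0],[0,0,0,0,0,0]],
])

```text
time: 21.5
ee_pos: [0.4889, 0.1372, 0.0364]
tcp_rot: [180.0, 0.0, 102.7]
wrist_force: [1.0, 0.1, -2.0]
opening: 0.0177
```

Call:
servo_tool([
  [[-4,0,0,0,0,0],[-4,0,0,0,0,0],[-4,0,0,0,0,0],[-4,0,0,0,0,0],[0,0,0,0,0,0]],
])

```text
time: 22.0
ee_pos: [0.4924, 0.1216, 0.0364]
tcp_rot: [180.0, 0.0, 102.7]
wrist_force: [0.2, 0.0, -1.6]
opening: 0.0178
```

Call:
servo_tool([
  [[-4,0,0,0,0,0],[-4,0,0,0,0,0],[-4,0,0,0,0,0],[-4,0,0,0,0,0],[0,0,0,0,0,0]],
])

```text
time: 22.5
ee_pos: [0.4959, 0.106, 0.0364]
tcp_rot: [180.0, 0.0, 102.7]
wrist_force: [1.0, 0.9, -0.5]
opening: 0.0174
```

Call:
servo_tool([
  [[-4,0,0,0,0,0],[-4,0,0,0,0,0],[-3,0,0,0,0,0],[-2,0,0,0,0,0],[0,0,0,0,0,0]],
])

```text
time: 23.0
ee_pos: [0.4987, 0.0935, 0.0364]
tcp_rot: [180.0, 0.0, 102.8]
wrist_force: [-0.3, -0.2, -1.6]
opening: 0.018
```

Call:
servo_tool([
  [[-1,0,0,0,0,0],[-1,0,0,0,0,0],[0,0,0,0,0,0]],
])

```text
time: 23.3
ee_pos: [0.499, 0.0924, 0.0364]
tcp_rot: [-180.0, -0.1, 102.8]
wrist_force: [-0.5, 3.8, -1.4]
opening: 0.0178
```

Call:
servo_tool([
  [[-1,0,0,0,0,0],[-1,0,0,0,0,0],[0,0,0,0,0,0]],
])

```text
time: 23.6
ee_pos: [0.499, 0.0923, 0.0364]
tcp_rot: [-180.0, -0.3, 102.9]
wrist_force: [-4.6, 15.7, -0.7]
opening: 0.0175
```

Force rose to about 16 N and motion stopped at y≈0.092, where I expect the collar to seat. I'll check in pictures.

```bash
python3 -c "
from h import *
q=snap('scene','s15.png');a=q['color'][255:345,285:405,::-1]
cv2.imwrite('pics/z4.png',cv2.resize(a,(800,600),interpolation=cv2.INTER_CUBIC));snap('wrist','w15.png')"
```

```text
(no output)
```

View pics/z4.png

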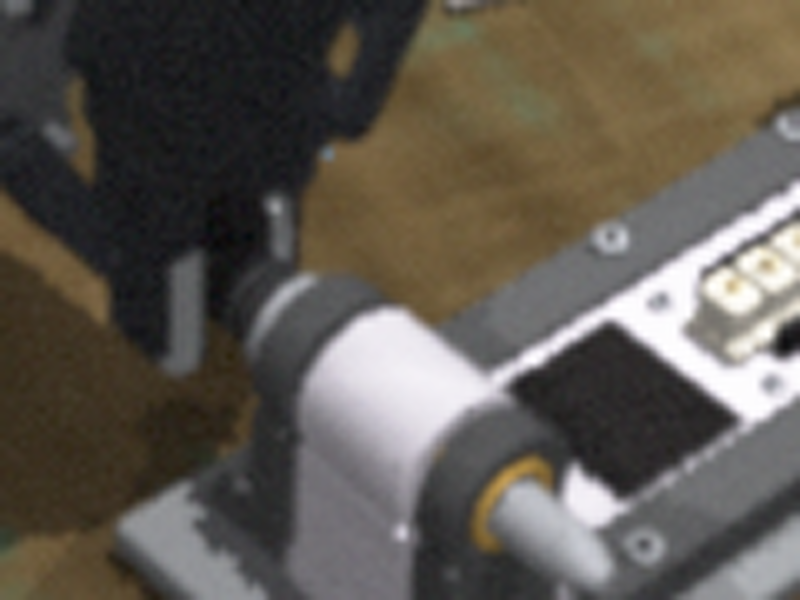

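View pics/w15.png

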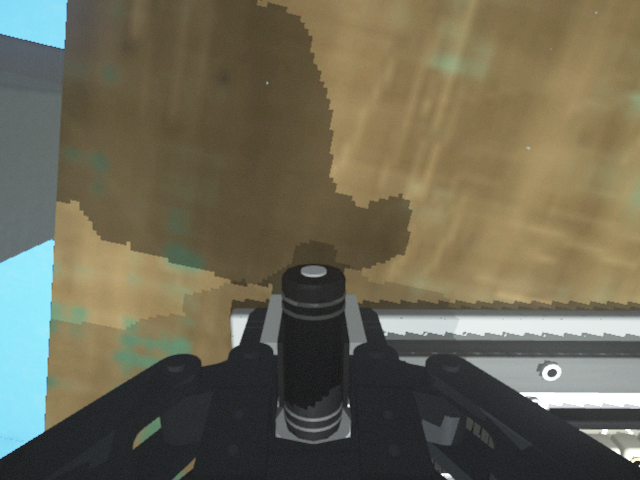

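The nose sticks out past the far ear at (560,540) in the crop, and the collar sits flush on the near ear. I'll relax the push, then release.

Call:
servo_tool([
  [[1.5,0,0,0,0,0],[1,0,0,0,0,0],[0,0,0,0,0,0]],
])

```text
time: 24.0
ee_pos: [0.499, 0.0924, 0.0364]
tcp_rot: [180.0, 0.0, 102.8]
wrist_force: [-0.0, 1.9, -1.2]
opening: 0.0174
```

Call:
servo_tool([
  [[0,0,0,0,0,0],[0,0,0,0,0,0],[0,0,0,0,0,0],[0,0,0,0,0,0]],
], gripper=50)

```text
time: 24.4
ee_pos: [0.4991, 0.0922, 0.0365]
tcp_rot: [180.0, 0.0, 102.8]
wrist_force: [-0.1, -0.7, 0.5]
opening: 0.0503
```

```bash
python3 -c "
from h import *
snap('wrist','w16.png');o=bot.get_obs();print(o['ee_pos'],o['wrist_force'],o['opening'])"
```

```text
[0.49904804 0.09221705 0.03644233] [-0.10970817  0.16810519  0.77329951] 0.05033483659148298
```

View pics/w16.png

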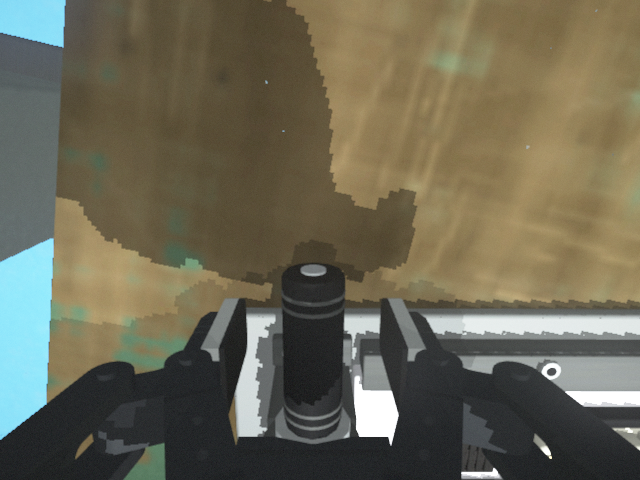

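The fingers are clear of the handle on both sides, and the pin stays in place. I'll lift off.

Call:
servo_tool([
  [[0,0,-10,0,0,0],[0,0,-25,0,0,0],[0,0,-40,0,0,0],[0,0,-40,0,0,0],[15,0,-30,0,0,0]],
])

```text
time: 24.95
ee_pos: [0.4961, 0.1063, 0.1848]
tcp_rot: [179.8, 0.0, 102.7]
wrist_force: [-0.5, 0.3, -0.7]
opening: 0.0498
```

Call:
servo_tool([
  [[30,0,0,0,0,0],[0,0,0,0,0,0],[0,0,0,0,0,0],[0,0,0,0,0,0]],
])

```text
time: 25.35
ee_pos: [0.4889, 0.1358, 0.1813]
tcp_rot: [-180.0, 0.0, 102.8]
wrist_force: [0.2, 0.6, -0.3]
opening: 0.05
```

```bash
python3 -c "
from h import *
q=snap('scene','s17.png');a=q['color'][255:345,285:405,::-1]
cv2.imwrite('pics/z5.png',cv2.resize(a,(800,600),interpolation=cv2.INTER_CUBIC));snap('wrist','w17.png');print(bot.get_obs()['time'])"
```

```text
25.45
```

View pics/z5.png

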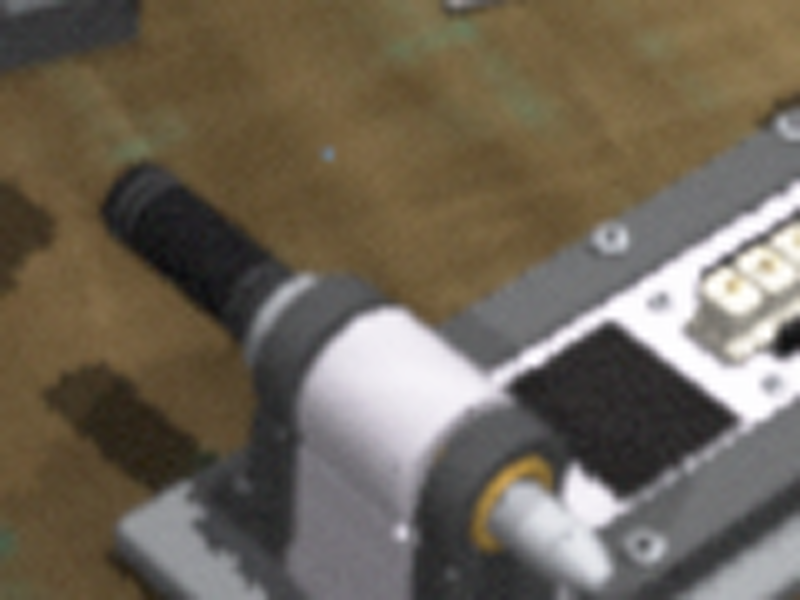

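View pics/w17.png

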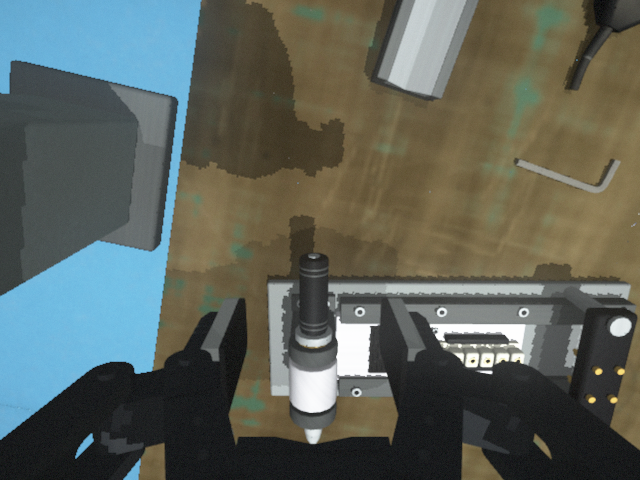

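```bash
python3 -c "
import cv2
a=cv2.imread('pics/w17.png')[300:450,240:440];cv2.imwrite('pics/z6.png',cv2.resize(a,(800,600),interpolation=cv2.INTER_CUBIC))"
```

```text
(no output)
```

View pics/z6.png

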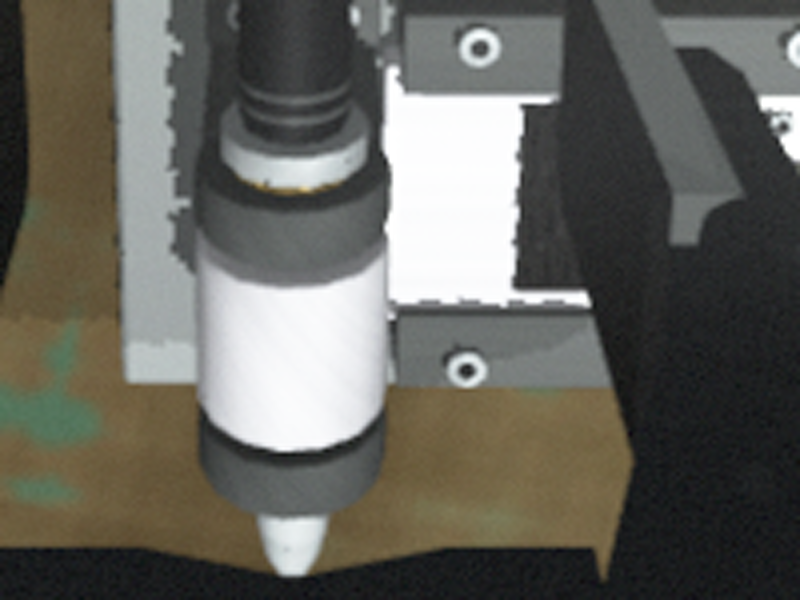

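The collar is flush on the ear with only a sliver of the bushing flange showing, the pin is straight, and the nose protrudes. I'm handing in.

```bash
python3 -c "
from workcell import bot
print(bot.job_done(), bot.get_obs()['time'])"
```

```text
the job is handed in; nothing more can be done
the job is handed in; nothing more can be done
```

The slide is fully out against its stop and the lock pin is seated through both ears and the lug. I handed the job in at about 25.5 s; no verdict was reported.

- **Slide:** I pressed the ribbed pad with about 9–11 N and drew the slide out about 50 mm. At the stop the drag force rose and the fingertip slipped along the pad. Pictures then showed the lug filling the gap between the ears.
- **Pin:** I gripped the handle, turned it to the bore and slid it in with almost no side force. At about 16 N the collar met the ear, so I relaxed the push, opened the gripper and lifted clear.
- **Last checks:** After release, the scene and wrist pictures show the collar flush on the left ear, with only a sliver of the bushing flange visible. The nose sticks out past the right ear, the lug is still lined up, and the fingers are well clear. I did not measure the slide value or the pin distances and angle beyond these pictures.
- **What disagreed:**
  - The closed fingertips ended about 3.5 mm behind the reported tool point, not 19 mm ahead of it. I found this when the fingers met the pad lower than expected, and allowed for it in the grasp and insertion heights.
  - The first two position fits of the jig differed by about 4 mm in y. A wrist picture taken over the clevis settled it.

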